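# Crack open the optics dry box

### The job

Two closed optics cases have been left on the dry box's lid: set them down, without dropping them, squarely one on top of the other on the white case on the breadboard, so that the three make one straight column. Then pull the lid by its handle straight up, free of its tight gasket but without letting it fly up, and hold it level over its place about 3 cm above its seat, so that a colleague can slip a probe in; finish while still holding it there. Leave the mirror mount, rotation mount, hex driver and white case where they stand.

Things in the scene. Friction and masses are not known exactly. Their poses are not given: they have to be found in the camera images.
- dry_box: fixed tub of light grey plastic, 180 mm (its x) by 340 mm (its y), 90 mm tall, wall 7 mm; origin at the centre of its underside, on the breadboard; its front, with the round hygrometer dial, faces its -x. The shut lid's flat top face lies 100 mm above the breadboard
- lid: loose press-in lid, clear with a grey rim, 188 x 348 x 10 mm, 0.42 to 0.6 kg, its axes along the dry box's when shut; origin at the centre of its plate's underside, which lies on the rim, 90 mm above the breadboard, when shut; a skirt with a bead reaches 16 mm below the plate. Let go in the air, it drops
- lid_handle (a point): centre of the black handle bar over the lid's middle: flat-sided, 14 mm wide (lid's x), 12 mm high, 78 mm long (lid's y), 54 mm free between its two posts; 34 mm above the lid's top, 44 mm above its origin. Lifted straight, the bead must snap past a springy gasket: the pull peaks at about 12 to 20 N after 2 to 6 mm, then falls to the lid's weight; free of all beyond 16 mm
- case_blue: blue, starts on the lid to one side of the handle: closed square plastic optics case, 60 x 60 x 28 mm, 0.1 to 0.21 kg, closed lid flush with its sides; origin at the centre of its underside, z up, x from its latch face towards its hinge face (a quarter turn makes no difference to the stack)
- case_green: green, starts on the lid to one side of the handle: closed square plastic optics case, 60 x 60 x 28 mm, 0.1 to 0.21 kg, closed lid flush with its sides; origin at the centre of its underside, z up, x from its latch face towards its hinge face (a quarter turn makes no difference to the stack)
- case_base: white lid on a grey bottom, loose on the breadboard, the bottom of the column: closed square plastic optics case, 60 x 60 x 28 mm, 0.1 to 0.21 kg, closed lid flush with its sides; origin at the centre of its underside, z up, x from its latch face towards its hinge face (a quarter turn makes no difference to the stack)
- mirror_mount: bystander: black kinematic mirror mount with a red mirror on a post and a 75 x 50 mm foot, 103 mm tall, stands loose beyond the white case; origin under its foot's centre
- rotation_mount: bystander: black round rotation mount with a graduated dial on a post and a 75 x 50 mm foot, 110 mm tall, stands loose beyond the white case; origin under its foot's centre
- driver: bystander: hex driver with an orange handle, 170 mm long, lying loose on the breadboard on the robot's side of the white case; origin at its middle, underside, x along it
Mind the look-alikes: they are no part of the job. Of the things that look like the case_green, the middle-sized one is meant.

How it is judged:
On the way, in this order (a step that is already met when the one before it is completed fails the run):
1. one of the two cases stands squarely on the white case, let go (((z of case_blue in the frame of case_base between 0.025 and 0.031 m and horizontal distance between case_blue and case_base below 0.008 m and angle between case_blue's own z axis and vertical below 0.08 rad and (angle between the x axis of case_blue and the x axis of case_base, either way round below 0.14 rad or angle between the x axis of case_blue and the y axis of case_base, either way round below 0.14 rad) and contact force between case_blue and the fingers below 0.2 N) or (z of case_green in the frame of case_base between 0.025 and 0.031 m and horizontal distance between case_green and case_base below 0.008 m and angle between case_green's own z axis and vertical below 0.08 rad and (angle between the x axis of case_green and the x axis of case_base, either way round below 0.14 rad or angle between the x axis of case_green and the y axis of case_base, either way round below 0.14 rad) and contact force between case_green and the fingers below 0.2 N)) and z of lid in the frame of dry_box below 0.096 m), for 0.2 s.
2. both cases stand squarely in one column on the white case, let go, with the lid still shut (((z of case_blue in the frame of case_base between 0.025 and 0.031 m and horizontal distance between case_blue and case_base below 0.008 m and angle between each of case_blue, case_green's own z axis and vertical below 0.08 rad and (angle between the x axis of case_blue and the x axis of case_base, either way round below 0.14 rad or angle between the x axis of case_blue and the y axis of case_base, either way round below 0.14 rad) and z of case_green in the frame of case_blue between 0.025 and 0.031 m and horizontal distance between case_green and case_blue below 0.008 m and (angle between the x axis of case_green and the x axis of case_blue, either way round below 0.14 rad or angle between the x axis of case_green and the y axis of case_blue, either way round below 0.14 rad)) or (z of case_green in the frame of case_base between 0.025 and 0.031 m and horizontal distance between case_green and case_base below 0.008 m and angle between each of case_green, case_blue's own z axis and vertical below 0.08 rad and (angle between the x axis of case_green and the x axis of case_base, either way round below 0.14 rad or angle between the x axis of case_green and the y axis of case_base, either way round below 0.14 rad) and z of case_blue in the frame of case_green between 0.025 and 0.031 m and horizontal distance between case_blue and case_green below 0.008 m and (angle between the x axis of case_blue and the x axis of case_green, either way round below 0.14 rad or angle between the x axis of case_blue and the y axis of case_green, either way round below 0.14 rad))) and linear speed of each of case_blue, case_green below 0.03 m/s and contact force between each of case_blue, case_green and the fingers below 0.2 N and z of lid in the frame of dry_box below 0.096 m), for 0.2 s.
3. the lid, held by its handle, has come free of the gasket (z of lid in the frame of dry_box above 0.103 m and contact force between lid and the fingers above 1 N), for 0.1 s.
At the end, for the whole second after the job is handed in: Only the fingers carry the lid, still, 20 to 45 mm above its seat, within 25 mm and 8 degrees of its place; blue and green cases, in either order, each within 8 mm and 8 degrees of square on the one below, released, at rest; white case within 30 mm, others within 20 mm of their starts (z of lid in the frame of dry_box between 0.11 and 0.135 m and angle between lid's own z axis and vertical below 0.15 rad and horizontal distance between lid and dry_box below 0.025 m and angle between the x axis of lid and the x axis of dry_box, either way round below 0.15 rad and linear speed of each of lid, case_blue, case_green below 0.03 m/s and contact force between lid and the fingers above 1 N and contact force between lid and dry_box below 0.3 N and ((z of case_blue in the frame of case_base between 0.025 and 0.031 m and horizontal distance between case_blue and case_base below 0.008 m and angle between each of case_blue, case_green's own z axis and vertical below 0.08 rad and (angle between the x axis of case_blue and the x axis of case_base, either way round below 0.14 rad or angle between the x axis of case_blue and the y axis of case_base, either way round below 0.14 rad) and z of case_green in the frame of case_blue between 0.025 and 0.031 m and horizontal distance between case_green and case_blue below 0.008 m and (angle between the x axis of case_green and the x axis of case_blue, either way round below 0.14 rad or angle between the x axis of case_green and the y axis of case_blue, either way round below 0.14 rad)) or (z of case_green in the frame of case_base between 0.025 and 0.031 m and horizontal distance between case_green and case_base below 0.008 m and angle between each of case_green, case_blue's own z axis and vertical below 0.08 rad and (angle between the x axis of case_green and the x axis of case_base, either way round below 0.14 rad or angle between the x axis of case_green and the y axis of case_base, either way round below 0.14 rad) and z of case_blue in the frame of case_green between 0.025 and 0.031 m and horizontal distance between case_blue and case_green below 0.008 m and (angle between the x axis of case_blue and the x axis of case_green, either way round below 0.14 rad or angle between the x axis of case_blue and the y axis of case_green, either way round below 0.14 rad))) and contact force between each of case_blue, case_green and the fingers below 0.2 N and distance of case_base from where it was at the start of the episode below 0.03 m and distance of each of mirror_mount, rotation_mount, driver from where it was at the start of the episode below 0.02 m); the arm keeps its last pose, push and grip.
It fails at once if an optics case is dropped (falls more than about 2 cm) ((linear speed of case_blue above 0.6 m/s and contact force between case_blue and the fingers below 0.2 N) or (linear speed of case_green above 0.6 m/s and contact force between case_green and the fingers below 0.2 N)).
It fails at once if the lid is lifted before both cases stand in the column (z of lid in the frame of dry_box above 0.1 m and not ((z of case_blue in the frame of case_base between 0.025 and 0.031 m and horizontal distance between case_blue and case_base below 0.008 m and angle between each of case_blue, case_green's own z axis and vertical below 0.08 rad and (angle between the x axis of case_blue and the x axis of case_base, either way round below 0.14 rad or angle between the x axis of case_blue and the y axis of case_base, either way round below 0.14 rad) and z of case_green in the frame of case_blue between 0.025 and 0.031 m and horizontal distance between case_green and case_blue below 0.008 m and (angle between the x axis of case_green and the x axis of case_blue, either way round below 0.14 rad or angle between the x axis of case_green and the y axis of case_blue, either way round below 0.14 rad)) or (z of case_green in the frame of case_base between 0.025 and 0.031 m and horizontal distance between case_green and case_base below 0.008 m and angle between each of case_green, case_blue's own z axis and vertical below 0.08 rad and (angle between the x axis of case_green and the x axis of case_base, either way round below 0.14 rad or angle between the x axis of case_green and the y axis of case_base, either way round below 0.14 rad) and z of case_blue in the frame of case_green between 0.025 and 0.031 m and horizontal distance between case_blue and case_green below 0.008 m and (angle between the x axis of case_blue and the x axis of case_green, either way round below 0.14 rad or angle between the x axis of case_blue and the y axis of case_green, either way round below 0.14 rad)))).
It fails at once if the lid flies up (more than 80 mm above its seat) (z of lid in the frame of dry_box above 0.17 m).
It fails at once if the white case is shoved away (distance of case_base from where it was at the start of the episode above 0.03 m).
It fails at once if the mirror mount, the rotation mount or the hex driver is knocked or shoved (distance of any of mirror_mount, rotation_mount, driver from where it was at the start of the episode above 0.02 m).
It also fails if it takes over 72 s, if anything falls off the work surface, if the arm or the gripper's body presses on something with over 40 N, if the wrist force passes 120 N, or if a joint passes its speed limit or range.

### The arm

A 6-joint arm with a two-finger parallel gripper is mounted at the origin on the work surface. World frame = base frame: x ahead of the robot, y to its left, z up, the work surface at z = 0. Lengths are in m, angles in rad, forces in N, time in s.
With the tool pointing down it reaches from about 0.25 to 0.725 m from the base axis. Payload 4 kg.
Tool frame: the origin (TCP) lies midway between the tips of the shut fingers; the grasp point (between the pads) lies 19 mm behind it; y points along the fingers, x is the direction in which the jaws open and shut, and the axes are right-handed (so a half turn about y gives the same grasp; the last joint's range is limited). The gripper opens to 85 mm and grips with 20 to 120 N. Pads are 22 mm wide; open, the fingers measure 114 mm over their backs; the gripper's body (76 mm by 85 mm) begins 54 mm behind the grasp point. The pads swing forward as they close: fully open they stand 13 mm farther back than shut.
Start: joints at [-1.238, 0.241, 0.005, 1.335, 0, 1.571], TCP at [0.163, -0.473, 0.231] pointing down, gripper open.
Joint ranges: [-2.72, 2.72], [-1.05, 1.87], [-1.09, 1.28], [-1.99, 2.15], [-1.42, 1.44], [-3.14, 3.14]. Speed limits (rad/s): [2.79, 2.79, 3.14, 3.14, 3.14, 3.14].

### API

Orientations are given as a unit quaternion [x, y, z, w].
In Python, from workcell import bot gives the robot as it stands. The module is installed in compiled form; this text tells all that it offers.
- The arm moves only by the shell command python3 -m inch 'ROWS'. ROWS is text: rows parted by semicolons, each of 7 numbers parted by spaces: the turn, a rotation vector about the tool's x, y, z in degrees, then the shift along the tool's x, y, z in mm, then the closure, from 0 (fully open) to 1 (shut). In form: ax ay az dx dy dz fingers; .... A call has 1 to 12 rows; each row shifts and turns the commanded pose from where the row before left it, along the tool's axes as they then stand; what a row does not reach is not made up. A row lasts 1/8 s, in which the tool goes at most 62.5 mm and 10.7 degrees, less where a joint would pass 70% of its speed; a pose out of reach is approached as far as the arm can. A call with a gripper value outside its range is refused whole. The fingers move at their own pace and stop on an object; the grip force is fixed at half the most. Time passes only in rows, so rows that do not move let the fingers close. It gives the time, the measured TCP pose, the force and the opening at its end, in the units of the state.
- bot.get_obs(): the state, without advancing time (a new reading comes with each control period).
- bot.camera(name): name is "scene" or "top" or "wrist"; returns a dict with "color" (384x512x3 uint8, blue, green, red), "fx", "fy", "cx", "cy" (pixels), "extrinsics" (4x4, takes a point from world to camera coordinates). Camera axes: x right, y up, looking along -z (the intrinsics and any distortion apply to the point x, -y, -z); pixel columns grow to the right and rows downward; lengths in m; the calibration is good to about 2 mm. A picture is of the moment at which its call begins. There is no depth.
- bot.job_done(): hands the job in, once; it reports no verdict.
Trained networks look in the newest picture that a camera, given by its name, has taken for a name from the list of things; names that differ only in an ending like _2 or _b are one class to them, and where a whole thing is asked for, a point or a joint stands for the part that bears it (a point fixed in the world has none). Each returns a list of dicts, best first, with "conf" (0 to 1); they miss things now and then, are a little off and sometimes report something else, mostly with a low value. They report only what shows in the picture. A call takes as long as a camera call. They do not tell look-alikes from the thing itself.
- bot.look_for(name, camera): "extent" ([left, top, right, bottom] in pixels, round what is visible of it).
- bot.cut_out(name, camera): "region" (384x512 bool, what is visible of it) and "extent" ([left, top, right, bottom] in pixels, round what is visible of it).
- bot.spot_point(name, camera): "point" ([column, row] in pixels: a listed point, or the origin of a listed thing).
The state is a dict: "clock": time; "joint_pos": joint angles; "joint_vel": joint speeds; "tau": joint torques, N m; "eef_pos": TCP position; "tool_rot": TCP orientation; "ft_force": force on the tool from outside, world axes, zero at the start; "ft_torque": the same for the moment, N m; "grip_width": finger opening in m.
Only numpy, scipy, OpenCV 4.12 (cv2) and the standard library are available. Lean on these libraries where they do the work, as an engineer would, in place of code of your own. Each camera call takes 0.05 s, during which the arm holds its last target.

## Working session

There is one attempt and no reset: what is moved stays moved. The work goes in short steps, Python scripts to look and compute and a shell command to move; the robot and the scene stay as the last step left them, time stands still between calls to the robot, and variables do not carry over. Pictures are saved under pics/ and viewed, and the job is handed in when it is done.

```bash
mkdir -p pics; cat > h.py <<'E'
import numpy as np, cv2
from workcell import bot
from scipy.spatial.transform import Rotation as R
def proj(c,P):
    P=np.atleast_2d(P);q=(c["extrinsics"]@np.c_[P,np.ones(len(P))].T).T[:,:3]
    return np.c_[c["cx"]+c["fx"]*q[:,0]/-q[:,2], c["cy"]+c["fy"]*-q[:,1]/-q[:,2]]
def back(c,uv,z):
    E=c["extrinsics"];Rm=E[:3,:3];o=-Rm.T@E[:3,3]
    d=Rm.T@np.array([(uv[0]-c["cx"])/c["fx"],-(uv[1]-c["cy"])/c["fy"],-1.])
    return o+d*(z-o[2])/d[2]
E
python3 - <<'E'
from h import *
o=bot.get_obs();print(o)
for n in("scene","top","wrist"):
    c=bot.camera(n);cv2.imwrite(f"pics/{n}0.png",c["color"]);print(n,c["fx"],c["fy"],c["cx"],c["cy"],[k for k in c]);print(np.round(c["extrinsics"],4).tolist())
    for t in["dry_box","lid","lid_handle","case_blue","case_green","case_base","mirror_mount","rotation_mount","driver"]:
        print(t,[(np.round(d["point"]).tolist(),round(d["conf"],2)) for d in bot.spot_point(t,n)],[(np.round(d["extent"]).tolist(),round(d["conf"],2)) for d in bot.look_for(t,n)])
E
```

```text
{'clock': 0.0, 'joint_pos': array([-1.23798968e+00,  2.41434783e-01,  3.74214527e-03,  1.33516102e+00,
       -6.29764145e-05,  1.57080825e+00]), 'joint_vel': array([-6.51855726e-04,  9.05665991e-05,  2.71706057e-03,  2.02589334e-04,
        1.30151124e-03,  7.60400640e-05]), 'tau': array([ 5.46958636e-04, -3.72322476e+01,  2.52405149e+01,  1.68689608e-02,
       -7.38106792e-05,  5.59764544e-06]), 'eef_pos': array([ 0.16313174, -0.47199607,  0.23040887]), 'tool_rot': array([-0.57550502,  0.41088377, -0.40967308,  0.57631282]), 'ft_force': array([ 0.42207388,  0.77454489, -0.37928249]), 'ft_torque': array([-0.00172475,  0.00077573,  0.02350524]), 'grip_width': 0.08582011140085685}
scene 403.4189952058189 403.4189952058189 256.50386809607994 196.72264178042838 ['color', 'fx', 'fy', 'cx', 'cy', 'extrinsics']
[[0.4367, 0.8996, -0.002, -0.3267], [-0.7238, 0.3527, 0.5931, 0.3051], [0.5343, -0.2575, 0.8051, -1.5658], [0.0, 0.0, 0.0, 1.0]]
dry_box [([288.0, 208.0], 0.72)] [([234.0, 196.0, 364.0, 249.0], 0.71)]
lid [([294.0, 192.0], 0.62)] [([230.0, 154.0, 358.0, 231.0], 0.97)]
lid_handle [(
[... 1444 characters left out ...]
0], 0.93)] [([348.0, 194.0, 376.0, 220.0], 0.94)]
mirror_mount [([351.0, 156.0], 0.84)] [([337.0, 138.0, 372.0, 173.0], 0.82)]
rotation_mount [([403.0, 166.0], 0.61)] [([391.0, 150.0, 424.0, 179.0], 0.77)]
driver [([353.0, 247.0], 0.79), ([164.0, 188.0], 0.25)] [([324.0, 236.0, 386.0, 264.0], 0.92)]
wrist 295.8968217026413 295.8968217026413 250.4399111424559 186.23683494541547 ['color', 'fx', 'fy', 'cx', 'cy', 'extrinsics']
[[0.3258, -0.9454, -0.0001, -0.4999], [0.9002, 0.3102, -0.3055, 0.0404], [0.2889, 0.0995, 0.9522, -0.3799], [0.0, 0.0, 0.0, 1.0]]
dry_box [] []
lid [] []
lid_handle [] []
case_blue [] []
case_green [] []
case_base [] []
mirror_mount [] []
rotation_mount [] []
driver [] []
```

```bash
python3 -c "
import cv2
a=cv2.imread('pics/top0.png')[110:290,70:440];cv2.imwrite('pics/top0z.png',cv2.resize(a,None,fx=2.1,fy=2.1,interpolation=2))
a=cv2.imread('pics/scene0.png')[130:330,110:410];cv2.imwrite('pics/scene0z.png',cv2.resize(a,None,fx=2.6,fy=2.6,interpolation=2))
"
```

```text
(no output)
```

View pics/top0z.png

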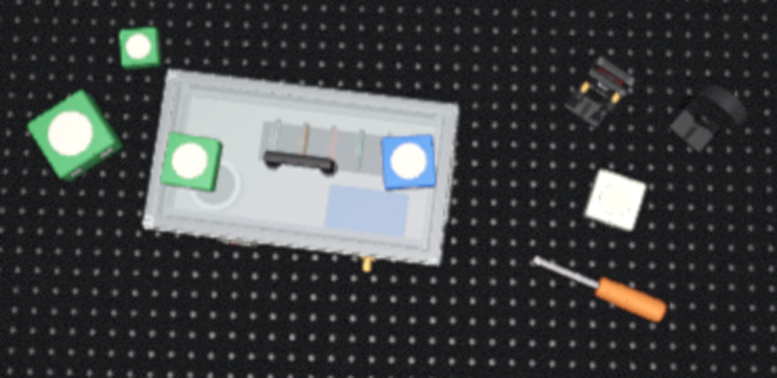

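View pics/scene0z.png

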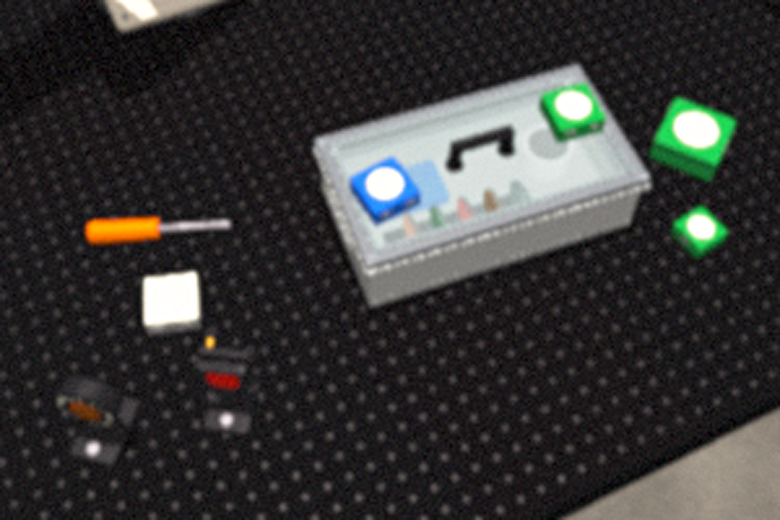

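The top view (zoomed ×2.1) shows the lid with the middle-sized green case near (160,188) px and the blue one near (265,187). The white case is at (363,209), with the driver below it and the two mounts above. The big and small green look-alikes stand off the box. Next I localise them.

```bash
cat >> h.py <<'E'
def mask(img,k):
    h=cv2.cvtColor(img,cv2.COLOR_BGR2HSV)
    return {"b":cv2.inRange(h,(100,130,60),(125,255,255)),"g":cv2.inRange(h,(45,130,50),(80,255,255)),"w":cv2.inRange(h,(0,0,165),(180,50,255))}[k]
def blobs(c,k,z,amin=80):
    m=cv2.morphologyEx(mask(c["color"],k),cv2.MORPH_OPEN,np.ones((2,2)))
    for ct in cv2.findContours(m,cv2.RETR_EXTERNAL,cv2.CHAIN_APPROX_NONE)[0]:
        if cv2.contourArea(ct)<amin: continue
        W=np.array([back(c,p[0],z)[:2] for p in ct],np.float32)
        (x,y),s,a=cv2.minAreaRect((W*1000))
        print(k,"px",ct[:,0].mean(0).round(0),"xy",round(x,1),round(y,1),"size",np.round(s,1),"ang",round(a,1))
E
python3 - <<'E'
from h import *
for n in("top","scene"):
    c=bot.camera(n);print(n);blobs(c,"b",.128);blobs(c,"g",.128);blobs(c,"w",.028)
    for t,z in(("lid_handle",.134),("case_base",0),("mirror_mount",0),("rotation_mount",0),("driver",0),("case_blue",.1),("case_green",.1)):
        print(t,[back(c,d["point"],z)[:2].round(3).tolist() for d in bot.spot_point(t,n)])
E
```

```text
top
b px [257. 189.] xy 577.1 100.1 size [57.2 23. ] ang 6.9
b px [273. 187.] xy 580.1 68.5 size [55.8 26.4] ang 1.2
w px [364. 206.] xy 551.9 -174.7 size [60.4 61.1] ang 71.6
w px [104. 174.] xy 620.5 509.1 size [54.3 52.9] ang 3.8
w px [215. 191.] xy 584.6 215.8 size [371.6 200.7] ang 84.1
w px [136. 133.] xy 734.7 429.8 size [30.2 29.7] ang 1.3
w px [256.  42.] xy 995.6 123.1 size [1409.6  124.1] ang 89.9
w px [272.   4.] xy 1109.7 78.6 size [  38.1 1138.6] ang 0.2
lid_handle [[0.58, 0.207]]
case_base [[0.55, -0.171]]
mirror_mount [[0.686, -0.153], [0.555, -0.182], [0.59, 0.359]]
rotation_mount [[0.667, -0.29]]
driver [[0.443, -0.143]]
case_blue [[0.586, 0.086]]
case_green [[0.576, 0.336], [0.715, 0.414], [0.599, 0.47]]
scene
b px [259. 204.] xy 593.7 82.9 size [66.5 63.9] ang 6.0
b px [14.  6.] xy -875.7 -422.1 size [130. 143.] ang 84.8
g px [377. 184.] xy 682.5 434.1 size [ 80.1 107.9] ang 35.4
g px [330. 176.] xy 589.2 330.7 size [63.4 69.6] ang 80.4
w px [435. 279.] xy 976.7 448.4 size [21.5 71.3] ang 16.9
w px [446. 337.] xy 1146.3 408.2 size [257.2 717.4] ang 9.9
w px [176. 
[... 307 characters left out ...]
2 854.6 size [23.9 94. ] ang 87.5
w px [173. 121.] xy 27.2 -2.4 size [195.4 198.6] ang 89.2
w px [400.  94.] xy 293.3 854.3 size [ 29.1 113.4] ang 88.2
w px [56. 81.] xy -390.8 -360.1 size [215.4 109.7] ang 89.9
w px [140.  57.] xy -403.5 -3.4 size [ 40.9 159. ] ang 81.4
w px [62. 33.] xy -741.4 -267.4 size [564.5  61. ] ang 89.6
w px [460.  37.] xy 23.6 1249.9 size [675.  902.2] ang 43.6
w px [185.   3.] xy -723.4 324.1 size [192.9  86. ] ang 63.9
lid_handle [[0.566, 0.208]]
case_base [[0.554, -0.174]]
mirror_mount [[0.694, -0.157]]
rotation_mount [[0.659, -0.291], [0.568, 0.211]]
driver [[0.451, -0.157]]
case_blue [[0.574, 0.087]]
case_green [[0.666, 0.457], [0.579, 0.344], [0.786, 0.368]]
```

```bash
python3 - <<'E'
from h import *
o=bot.get_obs();print(o["clock"],o["eef_pos"]);print(R.from_quat(o["tool_rot"]).as_matrix().round(3))
E
```

```text
3.65 [ 0.16333359 -0.4725643   0.23131069]
[[ 0.327 -0.     0.945]
 [-0.945 -0.     0.327]
 [-0.    -1.    -0.   ]]
```

```bash
python3 -m inch '0 -10.5 0 0 0 0 0;0 -10.5 0 0 0 0 0;0 -10.5 0 0 0 0 0;0 -10.5 0 0 0 0 0;0 -10.5 0 0 0 0 0;0 0 0 34 0 50 0;0 0 0 34 0 50 0;0 0 0 34 0 50 0;0 0 0 34 0 50 0;0 0 0 34 0 50 0;0 0 0 34 0 50 0;0 0 0 34 0 50 0'
python3 -m inch '0 0 0 34 0 50 0;0 0 0 0 0 0 0;0 0 0 0 0 0 0'
python3 - <<'E'
from h import *
c=bot.camera("wrist");cv2.imwrite("pics/w1.png",c["color"]);blobs(c,"w",.028)
print([(back(c,d["point"],0).round(4).tolist(),d["conf"]) for d in bot.spot_point("case_base","wrist")])
o=bot.get_obs();print(o["clock"],o["eef_pos"],o["joint_pos"].round(3));print(R.from_quat(o["tool_rot"]).as_matrix().round(3))
E
```

```text
clock: 5.15
eef_pos: [0.5013, -0.2144, 0.2315]
tool_rot: [0.698, -0.113, 0.113, -0.698]
ft_force: [0.4, -0.5, -0.0]
grip_width: 0.0853
clock: 5.52
eef_pos: [0.5476, -0.1789, 0.2309]
tool_rot: [0.698, -0.113, 0.113, -0.698]
ft_force: [-0.7, -0.0, -0.3]
grip_width: 0.0853
w px [366. 267.] xy 649.2 -367.5 size [22.9 98.8] ang 10.2
w px [136. 268.] xy 353.0 -268.8 size [98.9 23.5] ang 43.0
w px [397. 243.] xy 693.8 -344.2 size [30.4 24.1] ang 56.2
w px [342. 212.] xy 634.6 -278.6 size [20.  27.9] ang 52.2
w px [352. 194.] xy 651.0 -258.7 size [21.1 28. ] ang 45.1
w px [256. 154.] xy 554.9 -174.5 size [63.5 60.6] ang 72.2
w px [365. 115.] xy 686.6 -170.9 size [ 6.7 27.1] ang 57.1
w px [168. 129.] xy 467.2 -115.1 size [83.7  6.9] ang 68.7
w px [408. 105.] xy 734.1 -175.3 size [62.8 11.5] ang 56.8
w px [391. 100.] xy 718.3 -164.7 size [62.9 14.4] ang 56.8
w px [365.  76.] xy 695.5 -130.0 size [ 6.  24.7] ang 54.7
w px [341.  94.] xy 667.8 -141.0 size [45.2 25. ] ang 56.7
[([0.5582, -0.1763, 0.0], 0.95)]
5.625 [ 0.54692204 -0.17991534  0.23136642] [-0.318  0.393  0.219  1.397 -0.     1.576]
[[ 0.948 -0.001  0.318]
 [-0.318 -0.     0.948]
 [-0.    -1.    -0.   ]]
```

View pics/w1.png

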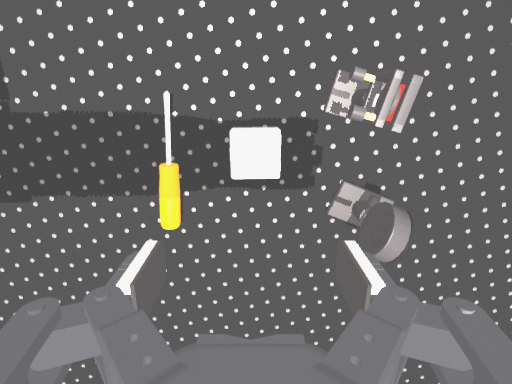

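The wrist view shows the white case at about (256,154), nearly square to the image, with the driver at (170,160) and the mounts at (370,95) and (370,215).

```bash
python3 - <<'E'
from h import *
c=cv2.imread("pics/w1.png");a=c[115:195,215:300];cv2.imwrite("pics/w1z.png",cv2.resize(a,None,fx=7,fy=7,interpolation=0))
g=cv2.cvtColor(c,6);print(g[118:190,256]);print(g[154,222:290])
E
```

```text
[ 87  72  72  71  70  71  70  70 105 192 245 247 247 247 247 247 247 247
 247 247 247 247 247 247 247 247 247 247 247 247 247 247 247 247 247 247
 247 247 247 247 247 247 247 247 247 247 247 247 247 247 247 247 247 247
 247 247 247 247 247 247 247 103  72  72  72  73  72  72  72  71  69  78]
[ 72  70  72  71  73  72  72 121 247 247 247 247 247 247 247 247 247 247
 247 247 247 247 247 247 247 247 247 247 247 247 247 247 247 247 247 247
 247 247 247 247 247 247 247 247 247 247 247 247 247 247 247 247 247 247
 247 247 247 247 246  72  72  73  70  73  71  72  70  71]
```

View pics/w1z.png

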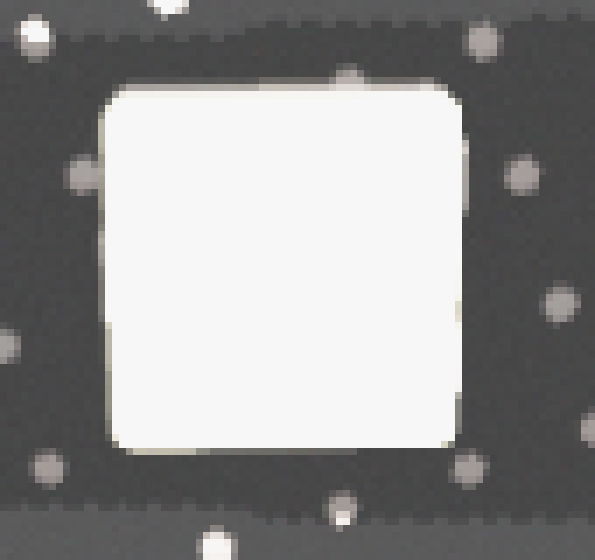

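```bash
cat >> h.py <<'E'
def rect(c,m,z,near):
    best=None
    for ct in cv2.findContours(m,cv2.RETR_EXTERNAL,cv2.CHAIN_APPROX_NONE)[0]:
        if cv2.contourArea(ct)<300: continue
        d=np.hypot(*(ct[:,0].mean(0)-near))
        if best is None or d<best[0]: best=(d,ct)
    W=np.array([back(c,p[0],z)[:2] for p in best[1]],np.float32)*1000
    (x,y),s,a=cv2.minAreaRect(W)
    a=(a+45)%90-45
    return x,y,np.round(s,1),round(a,2)
E
python3 - <<'E'
from h import *
c=bot.camera("wrist");g=cv2.cvtColor(c["color"],6)
print(rect(c,(g>235).astype(np.uint8),.028,(256,154)))
c=bot.camera("top");g=cv2.cvtColor(c["color"],6)
for t in(170,200): print(rect(c,(g>t).astype(np.uint8),.028,(364,206)))
E
```

```text
(553.9442138671875, -173.48297119140625, array([60., 60.]), -18.56)
(675.0712280273438, -406.26220703125, array([ 25.2, 238. ]), -18.31)
(415.16925048828125, -428.6808166503906, array([193.2, 679.6]), -15.37)
```

```bash
python3 -m inch '0 -9.25 0 0 -40 0 0;0 -9.25 0 0 -40 0 0;0 0 0 6 -20 52 0;0 0 0 6 0 52 0;0 0 0 6 0 52 0;0 0 0 6 0 52 0;0 0 0 6 0 52 0;0 0 0 0 0 0 0;0 0 0 0 0 0 0'
python3 - <<'E'
from h import *
c=bot.camera("wrist");cv2.imwrite("pics/w2.png",c["color"])
o=bot.get_obs();print(o["clock"],o["eef_pos"],o["joint_pos"].round(3));print(R.from_quat(o["tool_rot"]).as_matrix().round(3))
for t in("lid_handle","case_blue"): print([(back(c,d["point"],.134 if t=="lid_handle" else .1).round(4).tolist(),d["point"],d["conf"]) for d in bot.spot_point(t,"wrist")])
E
```

```text
clock: 6.85
eef_pos: [0.5773, 0.08, 0.3315]
tool_rot: [0.707, 0.0, -0.0, -0.707]
ft_force: [0.2, -0.8, 0.1]
grip_width: 0.0852
6.9 [0.57739387 0.07945398 0.33159224] [ 0.137  0.403  0.49   1.658 -0.     1.708]
[[ 1.     0.     0.001]
 [-0.001 -0.     1.   ]
 [ 0.    -1.    -0.   ]]
[([0.5792, 0.2101, 0.134], [253.2, 38.5], 0.95)]
[([0.5818, 0.0894, 0.1], [254.8, 147.6], 0.88), ([0.666, -0.0876, 0.1], [312.1, 268.0], 0.67)]
```

View pics/w2.png

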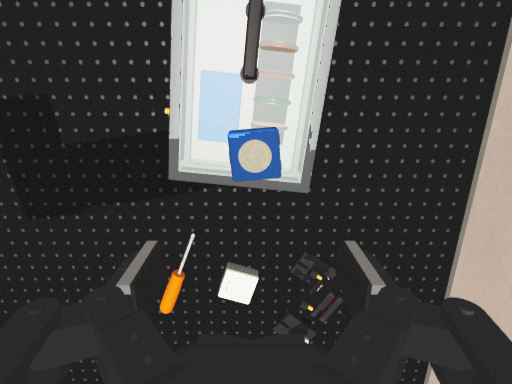

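The wrist view shows blue at about (255,154), turned slightly, and the lid handle running from (254,10) to (250,75). Next I fit the blue square.

```bash
python3 - <<'E'
from h import *
c=dict(bot.camera("wrist"));im=c["color"]
cv2.imwrite("pics/w2z.png",cv2.resize(im[115:195,215:300],None,fx=7,fy=7,interpolation=0))
h=cv2.cvtColor(im,40)
print(h[120:132,256].tolist(),h[176:188,256].tolist());print(h[154,224:234].tolist(),h[154,274:286].tolist(), h[165,234:238].tolist())
for vl in(60,90,120):
  m=cv2.inRange(h,(100,150,vl),(125,255,255));print(vl,rect(c,m,.128,(255,154)))
E
```

```text
[[14, 16, 213], [13, 32, 233], [13, 32, 234], [15, 31, 230], [60, 5, 198], [70, 8, 197], [26, 9, 203], [6, 18, 200], [108, 184, 136], [108, 191, 155], [108, 192, 216], [107, 188, 230]] [[108, 188, 167], [108, 185, 163], [109, 165, 145], [108, 78, 118], [0, 0, 111], [90, 2, 108], [70, 7, 110], [60, 5, 110], [0, 5, 110], [90, 2, 108], [60, 2, 107], [45, 5, 94]]
[[48, 5, 235], [45, 4, 234], [40, 3, 233], [45, 4, 235], [45, 4, 231], [109, 67, 118], [108, 180, 159], [108, 184, 165], [108, 190, 168], [108, 188, 167]] [[108, 192, 165], [107, 188, 168], [107, 189, 167], [108, 186, 169], [108, 182, 160], [109, 122, 152], [60, 5, 234], [55, 7, 234], [55, 7, 235], [55, 7, 235], [55, 7, 234], [50, 7, 234]] [[108, 187, 166], [108, 185, 167], [108, 190, 165], [107, 187, 166]]
60 (580.92333984375, 86.31806945800781, array([58.6, 60.5]), 4.84)
90 (580.92333984375, 86.31806945800781, array([58.6, 60.5]), 4.84)
120 (580.92333984375, 86.31806945800781, array([58.6, 60.5]), 4.84)
```

View pics/w2z.png

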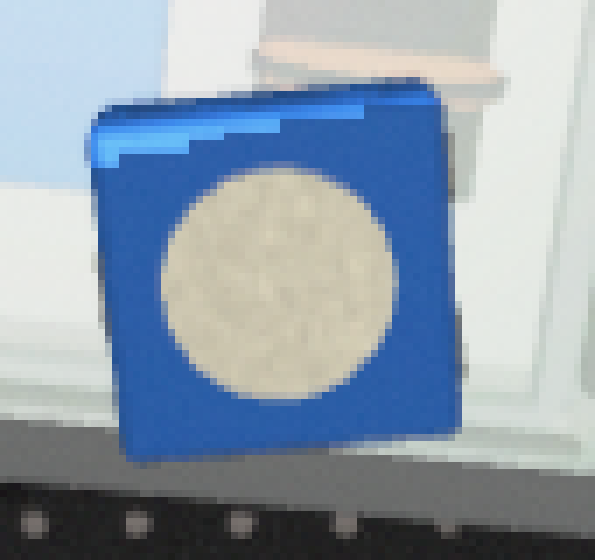

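```bash
python3 -m inch '0 -4.9 0 0 0 0 0;0 0 0 4 50 5.6 0;0 0 0 0 60 0 0;0 0 0 0 50 0 0;0 0 0 0 0 0 0'
python3 - <<'E'
from h import *
c=bot.camera("wrist");cv2.imwrite("pics/w3.png",c["color"])
o=bot.get_obs();print(o["clock"],o["eef_pos"],o["ft_force"]);print(R.from_quat(o["tool_rot"]).as_matrix().round(3))
h=cv2.cvtColor(c["color"],40);print(rect(c,cv2.inRange(h,(100,150,60),(125,255,255)),.128,(255,154)))
E
```

```text
clock: 7.68
eef_pos: [0.5774, 0.0852, 0.1669]
tool_rot: [0.707, 0.026, -0.034, -0.706]
ft_force: [0.2, 0.1, 0.4]
grip_width: 0.0854
7.725 [0.57996829 0.0857789  0.17050795] [-0.17021105 -0.40429408  0.62230798]
[[ 0.996 -0.004 -0.085]
 [ 0.085 -0.001  0.996]
 [-0.004 -1.    -0.   ]]
(580.8301391601562, 87.79210662841797, array([58.4, 64.3]), 5.0)
```

View pics/w3.png

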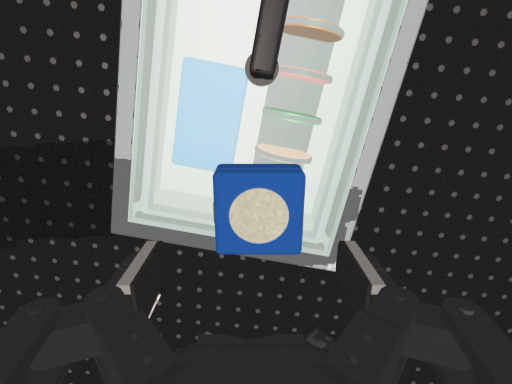

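Blue is at about (259,208), square to the jaws and centred. I descend and grip.

```bash
python3 -m inch '0 0 0 0.5 40 0 0;0 0 0 0 25 0 0;0 0 0 0 9 0 0;0 0 0 0 0 0 0;0 0 0 0 0 0 0;0 0 0 0 0 0 0.2;0 0 0 0 0 0 0.4;0 0 0 0 0 0 0.6;0 0 0 0 0 0 0.8;0 0 0 0 0 0 0.8;0 0 0 0 0 0 0.8'
```

```text
clock: 9.1
eef_pos: [0.5824, 0.087, 0.0986]
tool_rot: [-0.706, -0.031, 0.03, 0.707]
ft_force: [-0.2, 0.3, 6.3]
grip_width: 0.0592
```

```bash
python3 - <<'E'
from h import *
c=bot.camera("wrist");cv2.imwrite("pics/w4.png",c["color"])
o=bot.get_obs();print(o["clock"],o["eef_pos"],o["ft_force"],o["grip_width"])
E
```

```text
9.15 [0.58239903 0.08707066 0.09864521] [-0.13632373 -0.2430958   4.56607693] 0.05915943974403575
```

View pics/w4.png

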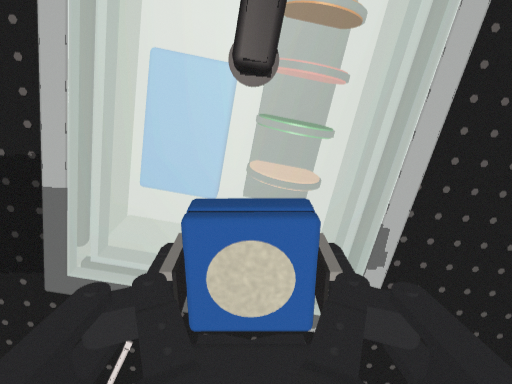

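```bash
python3 -m inch '0 0 0 0 -10 0 0.8;0 0 0 0 -20 0 0.8;0 0 0 0 -40 0 0.8;0 0 0 0 -40 0 0.8;0 0 0 0 -20 0 0.8;0 0 0 0 0 0 0.8;0 0 0 0 0 0 0.8'
python3 - <<'E'
from h import *
c=bot.camera("wrist");cv2.imwrite("pics/w5.png",c["color"])
o=bot.get_obs();print(o["clock"],o["eef_pos"],o["ft_force"],o["grip_width"]);T=R.from_quat(o["tool_rot"]).as_matrix();print(T.round(3))
h=cv2.cvtColor(c["color"],40);r=rect(c,cv2.inRange(h,(100,150,60),(125,255,255)),o["eef_pos"][2]+.0294,(250,270));print(r)
print("tool off",T.T@(np.array([r[0],r[1],0])-1000*o["eef_pos"]))
E
```

```text
clock: 10.02
eef_pos: [0.5808, 0.0868, 0.2259]
tool_rot: [0.707, 0.03, -0.032, -0.706]
ft_force: [-0.5, -0.4, -3.1]
grip_width: 0.0593
10.075 [0.58055092 0.08678421 0.22551578] [-0.44057826 -0.40032879 -2.400235  ] 0.05883768103897476
[[ 0.996 -0.003 -0.087]
 [ 0.087 -0.001  0.996]
 [-0.003 -1.    -0.   ]]
(579.485595703125, 89.0731201171875, array([58.7, 67.3]), 4.95)
tool off [-1.00966886e-01  2.25516886e+02  2.42142693e+00]
```

View pics/w5.png

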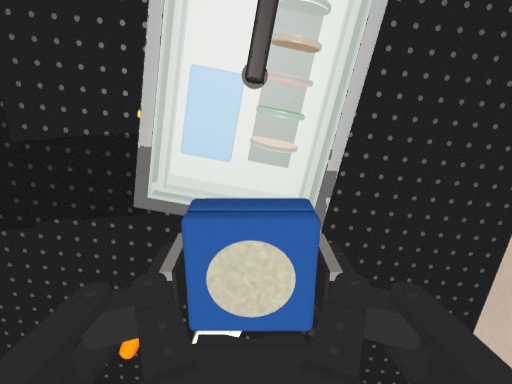

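```bash
python3 -m inch '0 7.9 0 0 0 0 0.8;0 7.9 0 0 0 0 0.8;0 7.8 0 0 0 0 0.8;0 0 0 5.8 0 -25 0.8;0 0 0 11.6 0 -51 0.8;0 0 0 11.6 0 -51 0.8;0 0 0 11.6 0 -51 0.8;0 0 0 11.6 0 -51 0.8;0 0 0 5.8 30 -25 0.8;0 0 0 0 50 0 0.8;0 0 0 0 50 0 0.8;0 0 0 0 20 0 0.8'
python3 -m inch '0 0 0 0 0 0 0.8;0 0 0 0 0 0 0.8'
python3 - <<'E'
from h import *
o=bot.get_obs();print(o["clock"],o["eef_pos"],o["ft_force"],o["grip_width"]);T=R.from_quat(o["tool_rot"]).as_matrix();print(T.round(3))
p=o["eef_pos"]*1000;t=np.array([554.4,-172.1,p[2]]);print("remaining tool",(T.T@(t-p)).round(1))
for n in("scene","top","wrist"):
    c=bot.camera(n);cv2.imwrite(f"pics/{n}6.png",c["color"])
a=cv2.imread('pics/scene6.png')[200:300,120:250];b=cv2.imread('pics/top6.png')[150:250,300:430]
cv2.imwrite('pics/m6.png',np.hstack([cv2.resize(a,(400,300)),cv2.resize(b,(400,300))]))
E
```

```text
clock: 11.58
eef_pos: [0.5513, -0.1713, 0.0719]
tool_rot: [-0.697, 0.118, -0.111, 0.698]
ft_force: [-0.6, -0.5, -1.7]
grip_width: 0.0588
clock: 11.82
eef_pos: [0.5558, -0.1724, 0.0777]
tool_rot: [0.698, -0.114, 0.115, -0.698]
ft_force: [-0.5, -0.5, -1.9]
grip_width: 0.0588
11.825 [ 0.5557584  -0.17239588  0.07770687] [-0.46272981 -0.46262274 -1.85592433] 0.05879711705216593
[[ 0.948  0.001  0.319]
 [-0.319 -0.     0.948]
 [ 0.001 -1.     0.   ]]
remaining tool [-1.4 -0.  -0.2]
```

View pics/m6.png

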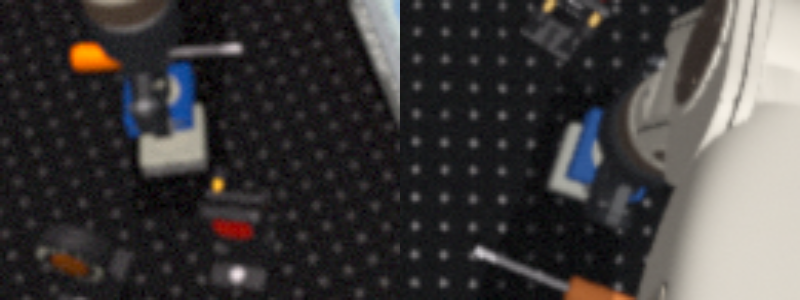

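View pics/wrist6.png

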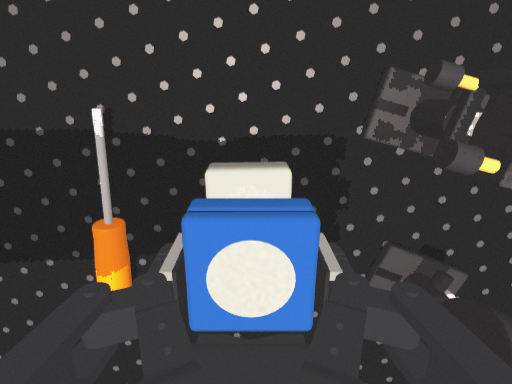

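Blue is held above the white case, whose far edge shows at rows ~163–180, cols 207–291. Next I measure the remaining offset.

```bash
python3 - <<'E'
from h import *
c=bot.camera("wrist");g=cv2.cvtColor(c["color"],6)
print(g[155:200,250].tolist());print(g[190,195:215].tolist(),g[190,283:300].tolist())
o=bot.get_obs();p=o["eef_pos"];T=R.from_quat(o["tool_rot"]).as_matrix();print(p)
def L(uv,z): return (T.T@(back(c,uv,z)-p)*1000).round(2)
for uv in((206.5,190),(291,190),(250,162),(250,174)): print(uv,L(uv,.028))
z=p[2]+.0294
for uv in((184.5,290),(317,290),(250,212),(250,331)): print(uv,L(uv,z))
E
python3 -c "
import cv2
a=cv2.imread('pics/wrist6.png')[150:340,170:330];cv2.imwrite('pics/w6z.png',cv2.resize(a,None,fx=3.1,fy=3.1,interpolation=0))"
```

```text
[34, 33, 35, 33, 34, 33, 51, 94, 121, 125, 131, 142, 161, 185, 205, 220, 230, 232, 233, 233, 234, 234, 234, 234, 234, 234, 234, 233, 234, 235, 239, 240, 239, 238, 238, 237, 236, 237, 239, 239, 237, 236, 227, 158, 88]
[36, 34, 32, 37, 32, 36, 32, 33, 34, 38, 89, 220, 225, 230, 234, 234, 234, 234, 234, 234] [234, 234, 234, 234, 235, 231, 227, 221, 160, 32, 32, 31, 36, 34, 35, 35, 34]
[ 0.55635911 -0.17253421  0.07873921]
(206.5, 190) [-31.08  50.66  12.81]
(291, 190) [27.2  50.81 12.7 ]
(250, 162) [-1.06 50.74 32.52]
(250, 174) [-1.07 50.74 24.19]
(184.5, 290) [-30.69 -29.48  -8.15]
(317, 290) [ 29.41 -29.32  -8.33]
(250, 212) [ -0.95 -29.4   29.98]
(250, 331) [ -1.04 -29.41 -31.4 ]
```

View pics/w6z.png

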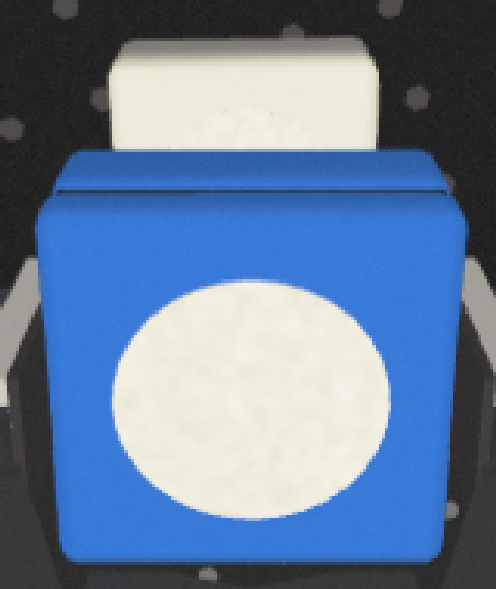

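```bash
python3 - <<'E'
from h import *
c=bot.camera("wrist");im=c["color"]
print(im[192:230,240].tolist())
o=bot.get_obs();p=o["eef_pos"];T=R.from_quat(o["tool_rot"]).as_matrix();print(o["clock"],p)
def L(uv,z): return (T.T@(back(c,uv,z)-p)*1000).round(2)[2]
print("held bottom far",[ (r,L((250,r),p[2]+.0014)) for r in(197.5,198.5,199.5)])
print("held top far",[ (r,L((250,r),p[2]+.0294)) for r in(212,214,216,218)],"near",L((250,331),p[2]+.0294))
print("base bottom far",[ (r,L((250,r),0)) for r in(161,162)])
print("base top far",[ (r,L((250,r),.028)) for r in(166,168,170,172)])
E
```

```text
[[226, 240, 242], [223, 238, 240], [222, 237, 239], [224, 238, 240], [224, 238, 241], [218, 229, 231], [190, 159, 139], [166, 93, 47], [166, 95, 47], [167, 96, 46], [169, 96, 46], [167, 93, 41], [172, 100, 50], [174, 98, 48], [180, 101, 50], [192, 109, 52], [203, 114, 55], [210, 118, 55], [191, 109, 53], [107, 67, 42], [162, 94, 49], [165, 94, 44], [171, 98, 51], [177, 101, 48], [183, 102, 51], [195, 109, 55], [203, 115, 54], [211, 117, 58], [214, 120, 56], [215, 122, 57], [216, 121, 55], [216, 123, 60], [216, 123, 58], [216, 121, 57], [217, 122, 57], [217, 122, 59], [216, 121, 56], [217, 122, 59]]
12.075 [ 0.55619167 -0.1724936   0.07858452]
held bottom far [(197.5, np.float64(26.18)), (198.5, np.float64(25.63)), (199.5, np.float64(25.09))]
held top far [(212, np.float64(29.96)), (214, np.float64(29.06)), (216, np.float64(28.16)), (218, np.float64(27.26))] near -31.46
base bottom far [(161, np.float64(26.81)), (162, np.float64(26.03))]
base top far [(166, np.float64(29.79)), (168, np.float64(28.41)), (170, np.float64(27.02)), (172, np.float64(25.63))]
```

```bash
python3 -m inch '0 0 0 -1.3 15 0.3 0.8;0 0 0 0 20 0 0.8;0 0 0 0 10 0 0.8;0 0 0 0 0 0 0.8;0 0 0 0 0 0 0.8;0 0 0 0 0 0 0.8'; python3 -m inch '0 0 0 0 2 0 0.8;0 0 0 0 0 0 0.8'
```

```text
clock: 12.82
eef_pos: [0.5549, -0.1718, 0.0331]
tool_rot: [0.698, -0.114, 0.115, -0.698]
ft_force: [-0.7, -0.5, -1.1]
grip_width: 0.0588
clock: 13.08
eef_pos: [0.5542, -0.1716, 0.0304]
tool_rot: [0.698, -0.114, 0.114, -0.698]
ft_force: [-0.4, -0.2, -1.8]
grip_width: 0.0589
```

```bash
python3 -m inch '0 0 0 0 1.5 0 0.8;0 0 0 0 0 0 0.8'; python3 -m inch '0 0 0 0 1 0 0.8;0 0 0 0 0 0 0.8';  python3 -m inch '0 0 0 0 0.7 0 0.8;0 0 0 0 0 0 0.8'
```

```text
clock: 13.32
eef_pos: [0.5541, -0.1715, 0.0286]
tool_rot: [-0.698, 0.115, -0.114, 0.698]
ft_force: [-0.1, 0.9, -1.3]
grip_width: 0.0587
clock: 13.58
eef_pos: [0.5541, -0.1716, 0.0277]
tool_rot: [-0.698, 0.115, -0.114, 0.698]
ft_force: [-0.2, 0.3, -0.5]
grip_width: 0.0593
clock: 13.82
eef_pos: [0.5542, -0.1716, 0.027]
tool_rot: [-0.698, 0.115, -0.114, 0.698]
ft_force: [0.4, -0.2, -2.1]
grip_width: 0.0588
```

```bash
python3 -m inch '0 0 0 0 0.7 0 0.8;0 0 0 0 0 0 0.8'; python3 -m inch '0 0 0 0 0.7 0 0.8;0 0 0 0 0 0 0.8'
```

```text
clock: 14.08
eef_pos: [0.5543, -0.1716, 0.0267]
tool_rot: [0.698, -0.114, 0.115, -0.698]
ft_force: [-0.9, 0.1, -0.0]
grip_width: 0.0586
clock: 14.32
eef_pos: [0.5543, -0.1716, 0.0266]
tool_rot: [0.698, -0.114, 0.115, -0.698]
ft_force: [-1.1, 0.3, 4.2]
grip_width: 0.0589
```

```bash
python3 - <<'E'
from h import *
for n in("scene","wrist"):
    c=bot.camera(n);cv2.imwrite(f"pics/{n}7.png",c["color"])
o=bot.get_obs();print(o["clock"],o["eef_pos"],o["ft_force"])
a=cv2.imread('pics/scene7.png')[210:290,130:230];b=cv2.imread('pics/wrist7.png')[150:350,150:350]
cv2.imwrite('pics/m7.png',np.hstack([cv2.resize(a,(400,400)),cv2.resize(b,(400,400))]))
E
```

```text
14.425 [ 0.55430415 -0.17162844  0.02665359] [-3.13125749  0.13374865  4.27317123]
```

View pics/m7.png

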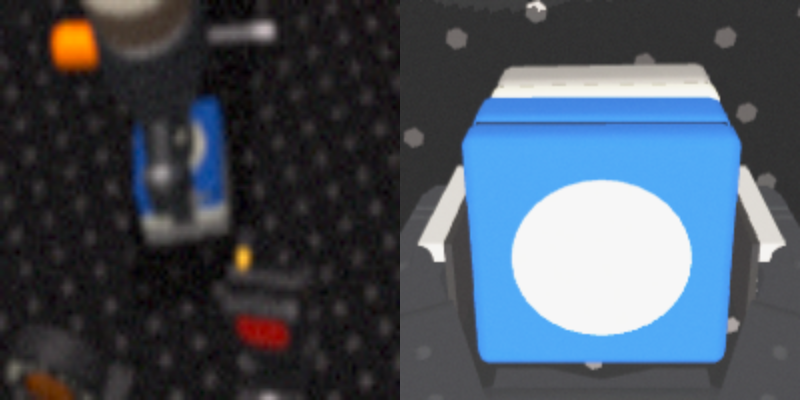

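Contact came at the predicted height with about 4 N, and the column looks aligned. I release, rise and check.

```bash
python3 -m inch '0 0 0 0 0 0 0.25;0 0 0 0 0 0 0.1;0 0 0 0 0 0 0;0 0 0 0 0 0 0;0 0 0 0 -20 0 0;0 0 0 0 -40 0 0;0 0 0 0 -60 0 0;0 0 0 0 -60 0 0;0 0 0 0 -54 0 0;0 0 0 0 0 0 0;0 0 0 0 0 0 0'
python3 - <<'E'
from h import *
c=bot.camera("wrist");cv2.imwrite("pics/w8.png",c["color"]);cv2.imwrite("pics/w8z.png",cv2.resize(c["color"][100:220,190:330],None,fx=5,fy=5,interpolation=0))
o=bot.get_obs();print(o["clock"],o["eef_pos"],o["ft_force"],o["grip_width"])
h=cv2.cvtColor(c["color"],40);print(rect(c,cv2.inRange(h,(100,150,60),(125,255,255)),.056,(250,154)))
E
```

```text
clock: 15.8
eef_pos: [0.554, -0.1716, 0.2591]
tool_rot: [-0.698, 0.115, -0.114, 0.698]
ft_force: [0.0, 0.3, -0.6]
grip_width: 0.0852
15.85 [ 0.55344292 -0.17135179  0.25807122] [-0.42442821 -0.22254574 -0.26979402] 0.08542079730994805Traceback (most recent call last):
  File "<stdin>", line 4, in <module>
  File "h.py", line 27, in rect
    W=np.array([back(c,p[0],z)[:2] for p in best[1]],np.float32)*1000
                                            ~~~~^^^
TypeError: 'NoneType' object is not subscriptable
```

View pics/w8z.png

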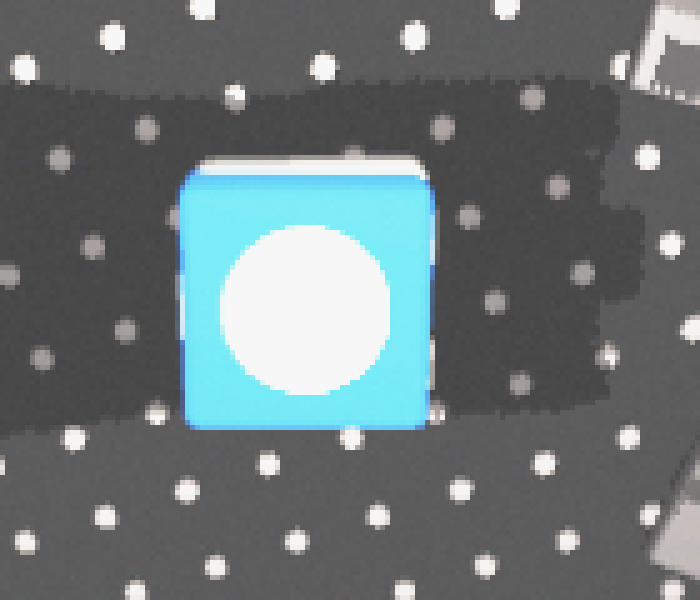

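```bash
cat >> h.py <<'E'
def boxpts(x,y,yaw,z):
    a=np.radians(yaw);u=np.array([np.cos(a),np.sin(a)]);v=np.array([-u[1],u[0]])
    return np.array([[*(np.array([x,y])+30*(i*u+j*v)),z*1000] for i,j in((-1,-1),(1,-1),(1,1),(-1,1))])/1000
E
python3 - <<'E'
from h import *
c=bot.camera("wrist");h=cv2.cvtColor(c["color"],40);print(h[165,240].tolist(),h[165,235].tolist())
m=cv2.inRange(h,(85,100,60),(125,255,255));r=rect(c,m,.056,(250,154));print(r)
im=cv2.resize(c["color"][100:220,190:330],None,fx=5,fy=5,interpolation=0)
for (x,y,yaw,z,col) in((553.9,-173.5,-18.56,.028,(0,0,255)),(553.9,-173.5,-18.56,0,(0,255,0)),(553.9,-173.5,-18.56,.056,(0,0,0))):
    q=((proj(c,boxpts(x,y,yaw,z))-[190,100]+.5)*5).astype(int);cv2.polylines(im,[q],True,col,1)
cv2.imwrite("pics/w8o.png",im);print(bot.get_obs()["clock"])
E
```

```text
[0, 0, 247] [90, 14, 247]
(553.0999145507812, -171.75003051757812, array([62. , 60.4]), -18.63)
15.9
```

View pics/w8o.png

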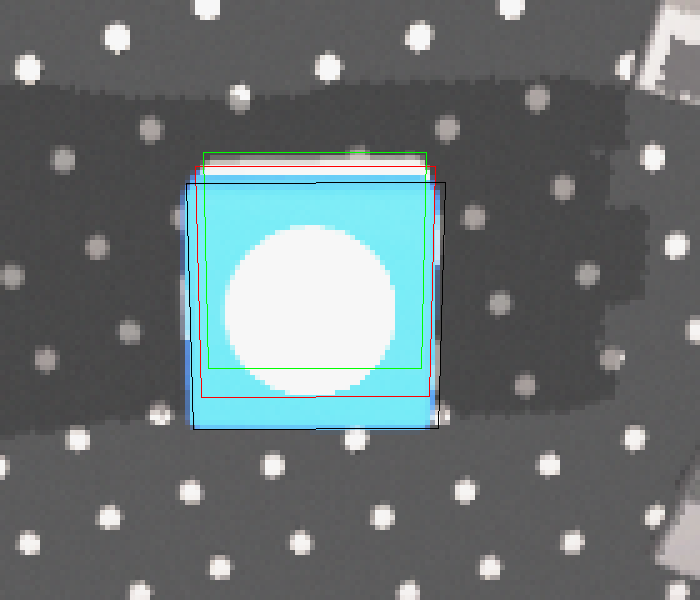

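Blue stands squarely on white, within about 1–1.5 mm. Next is the green case.

```bash
python3 -m inch '0 -9.3 0 0 -35 0 0;0 -9.3 0 0 -35 0 0;0 0 0 2 0 50 0;0 0 0 3 0 56 0;0 0 0 3 0 56 0;0 0 0 3 0 56 0;0 0 0 3 0 56 0;0 0 0 3 0 56 0;0 0 0 3 0 56 0;0 0 0 3 0 56 0;0 0 0 0 0 50 0;0 0 0 0 0 0 0'; python3 -m inch '0 0 0 0 0 0 0;0 0 0 0 0 0 0'
python3 - <<'E'
from h import *
c=bot.camera("wrist");cv2.imwrite("pics/w9.png",c["color"])
o=bot.get_obs();print(o["clock"],o["eef_pos"],o["joint_pos"].round(3));print(R.from_quat(o["tool_rot"]).as_matrix().round(3))
h=cv2.cvtColor(c["color"],40);print(rect(c,cv2.inRange(h,(40,100,40),(85,255,255)),.128,(250,154)))
for t in("lid_handle","lid","case_green"): print([(back(c,d["point"],.134 if t=="lid_handle" else .1).round(4).tolist(),d["point"],d["conf"]) for d in bot.spot_point(t,"wrist")])
E
```

```text
clock: 17.4
eef_pos: [0.5762, 0.3242, 0.3254]
tool_rot: [0.708, -0.0, -0.004, -0.706]
ft_force: [-0.0, -0.7, -0.6]
grip_width: 0.0853
clock: 17.65
eef_pos: [0.5777, 0.3189, 0.3295]
tool_rot: [0.707, -0.001, 0.001, -0.707]
ft_force: [0.0, -0.6, -0.1]
grip_width: 0.0856
17.7 [0.57778588 0.31880572 0.32988134] [ 0.504  0.599  0.802  1.774 -0.     2.078]
[[ 1.    -0.     0.003]
 [-0.003 -0.     1.   ]
 [-0.    -1.    -0.   ]]
(575.5208740234375, 337.0455017089844, array([59.9, 58.9]), -7.71)
[([0.5824, 0.2097, 0.134], [255.4, 244.5], 0.77)]
[([0.5772, 0.2157, 0.1], [251.3, 228.5], 0.76)]
[([0.6096, 0.4851, 0.1], [280.0, 7.2], 0.91), ([0.5793, 0.3346, 0.1], [252.7, 142.9], 0.74), ([0.7016, 0.4258, 0.1], [357.5, 64.7], 0.62)]
```

View pics/w9.png

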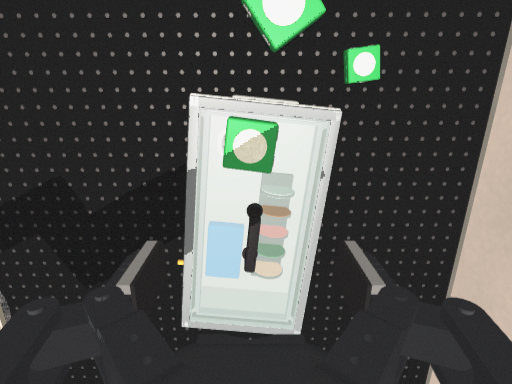

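```bash
python3 -m inch '0 7.6 0 0 0 0 0;0 0 0 -4.6 50 17 0;0 0 0 0 60 0 0;0 0 0 0 50 0 0;0 0 0 0 0 0 0;0 0 0 0 0 0 0;0 0 0 0 0 0 0'
python3 - <<'E'
from h import *
c=bot.camera("wrist");cv2.imwrite("pics/w10.png",c["color"])
o=bot.get_obs();p=o["eef_pos"];print(o["clock"],o["eef_pos"],o["ft_force"]);T=R.from_quat(o["tool_rot"]).as_matrix();print(T.round(3))
h=cv2.cvtColor(c["color"],40);r=rect(c,cv2.inRange(h,(40,100,40),(85,255,255)),.128,(255,200));print(r,T.T@(np.array([r[0],r[1],0])-p*1000))
E
```

```text
clock: 18.73
eef_pos: [0.5773, 0.3389, 0.1737]
tool_rot: [-0.704, 0.045, -0.049, 0.707]
ft_force: [0.0, -0.8, -0.0]
grip_width: 0.0853
18.775 [0.57707423 0.33876693 0.17332953] [-0.61221491  0.24105464 -0.54484306]
[[ 0.991  0.006  0.133]
 [-0.133  0.003  0.991]
 [ 0.005 -1.     0.004]]
(575.8981323242188, 339.0040283203125, array([62.8, 58.7]), -7.78) [ -2.06930153 173.32025414  -0.61183696]
```

View pics/w10.png

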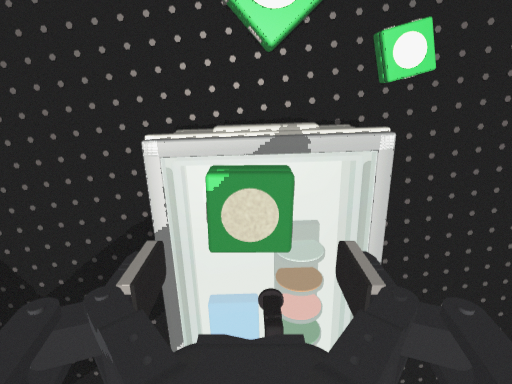

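```bash
python3 -m inch '0 0 0 -1.5 35 -2.2 0;0 0 0 0 25 0 0;0 0 0 0 11 0 0;0 0 0 0 0 0 0;0 0 0 0 0 0 0;0 0 0 0 0 0 0'
```

```text
clock: 19.52
eef_pos: [0.5743, 0.3363, 0.1002]
tool_rot: [-0.705, 0.046, -0.048, 0.706]
ft_force: [0.6, -0.2, -0.5]
grip_width: 0.0849
```

```bash
python3 -m inch '0 0 0 0 0.7 0 0.2;0 0 0 0 0 0 0.4;0 0 0 0 0 0 0.6;0 0 0 0 0 0 0.8;0 0 0 0 0 0 0.8;0 0 0 0 0 0 0.8'
python3 -m inch '0 0 0 0 -10 0 0.8;0 0 0 0 -20 0 0.8;0 0 0 0 -40 0 0.8;0 0 0 0 -40 0 0.8;0 0 0 0 -20 0 0.8;0 0 0 0 0 0 0.8;0 0 0 0 0 0 0.8'
python3 - <<'E'
from h import *
c=bot.camera("wrist");cv2.imwrite("pics/w11.png",c["color"])
o=bot.get_obs();p=o["eef_pos"];print(o["clock"],p,o["ft_force"],o["grip_width"]);T=R.from_quat(o["tool_rot"]).as_matrix();print(T.round(3))
def L(uv,z): return (T.T@(back(c,uv,z)-p)*1000).round(2)
h=cv2.cvtColor(c["color"],40);m=cv2.inRange(h,(40,100,30),(85,255,255))
x=np.where(m[290,100:400])[0]+100;y=np.where(m[180:360,250])[0]+180;print(x[0],x[-1],y[0],y[-1],c["color"][195:225,220].tolist())
z=p[2]+.0285
print(L((x[0]-.5,290),z),L((x[-1]+.5,290),z),L((250,y[-1]+.5),z),L((250,y[0]-.5),p[2]+.0005))
E
```

```text
clock: 20.27
eef_pos: [0.574, 0.3361, 0.0989]
tool_rot: [-0.705, 0.047, -0.048, 0.706]
ft_force: [0.2, 0.4, 5.0]
grip_width: 0.0591
clock: 21.15
eef_pos: [0.5726, 0.3354, 0.2261]
tool_rot: [0.706, -0.048, 0.046, -0.705]
ft_force: [-0.2, -0.6, -2.3]
grip_width: 0.0589
21.2 [0.57248208 0.33534818 0.22573963] [ 0.06880719  0.09941984 -2.52521187] 0.05911896912312914
[[ 0.991 -0.004  0.133]
 [-0.133 -0.002  0.991]
 [-0.003 -1.    -0.002]]
187 314 194 326 [[56, 110, 42], [57, 109, 39], [59, 110, 41], [57, 110, 41], [58, 111, 43], [59, 110, 42], [60, 114, 42], [61, 122, 43], [65, 129, 46], [68, 135, 48], [63, 127, 47], [50, 89, 39], [54, 105, 39], [55, 107, 39], [57, 110, 40], [59, 114, 43], [60, 118, 42], [64, 125, 47], [65, 131, 48], [70, 136, 49], [74, 140, 51], [70, 138, 48], [73, 141, 49], [71, 139, 51], [71, 141, 52], [70, 141, 50], [71, 141, 51], [69, 141, 50], [69, 141, 48], [71, 142, 52]]
[-30.24 -28.38  -8.92] [ 28.45 -28.57  -8.85] [ -1.13 -28.42 -29.65] [-1.08 -0.57 28.24]
```

View pics/w11.png

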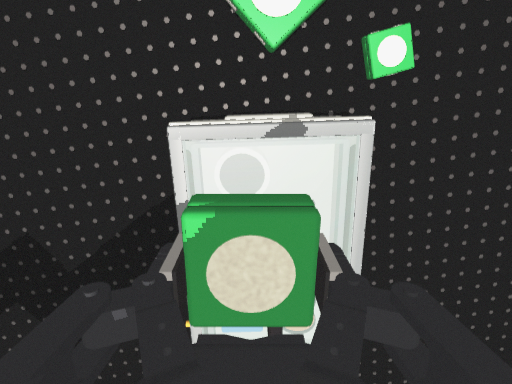

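```bash
python3 -m inch '0 5.5 0 0 0 0 0.8;0 5.4 0 0 0 0 0.8;0 0 0 8 0 -27 0.8;0 0 0 16 0 -54 0.8;0 0 0 16 0 -54 0.8;0 0 0 16 0 -54 0.8;0 0 0 16 0 -54 0.8;0 0 0 16 0 -54 0.8;0 0 0 16 0 -54 0.8;0 0 0 16 0 -54 0.8;0 0 0 16 0 -54 0.8;0 0 0 8.5 0 -29 0.8'
python3 -m inch '0 0 0 0 30 0 0.8;0 0 0 0 50 0 0.8;0 0 0 0 40 0 0.8;0 0 0 0 0 0 0.8;0 0 0 0 0 0 0.8;0 0 0 0 0 0 0.8;0 0 0 0 0 0 0.8'
python3 - <<'E'
from h import *
o=bot.get_obs();print(o["clock"],o["eef_pos"],o["ft_force"],o["grip_width"]);T=R.from_quat(o["tool_rot"]).as_matrix();print(T.round(3))
p=o["eef_pos"]*1000;t=np.array([553.8,-173.2,p[2]]);print("remaining tool",(T.T@(t-p)).round(1))
c=bot.camera("wrist");cv2.imwrite("pics/w12.png",c["color"])
E
```

```text
clock: 22.7
eef_pos: [0.5539, -0.1754, 0.2261]
tool_rot: [-0.698, 0.116, -0.114, 0.698]
ft_force: [0.2, -0.3, -0.8]
grip_width: 0.059
clock: 23.58
eef_pos: [0.5565, -0.1731, 0.1098]
tool_rot: [0.698, -0.113, 0.115, -0.698]
ft_force: [-0.2, -0.8, -1.8]
grip_width: 0.059
23.575 [ 0.55647571 -0.17306954  0.1098131 ] [-0.18479561 -0.79654814 -1.81958977] 0.059010348790890094
[[ 0.948  0.003  0.318]
 [-0.318 -0.001  0.948]
 [ 0.003 -1.     0.   ]]
remaining tool [-2.5 -0.  -1. ]
```

View pics/w12.png

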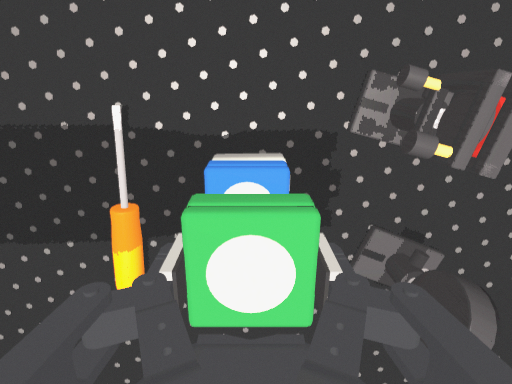

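```bash
python3 - <<'E'
from h import *
c=bot.camera("wrist");im=c["color"];h=cv2.cvtColor(im,40)
o=bot.get_obs();p=o["eef_pos"];T=R.from_quat(o["tool_rot"]).as_matrix();print(p)
def L(uv,z): return (T.T@(back(c,uv,z)-p)*1000).round(2)
b=cv2.inRange(h,(95,120,60),(125,255,255));g=cv2.inRange(h,(40,100,30),(85,255,255))
x=np.where(b[185,150:350])[0]+150;y=np.where(b[140:195,250])[0]+140;print("blue",x[0],x[-1],y[0])
print(L((x[0]-.5,185),.056)[0],L((x[-1]+.5,185),.056)[0],"bottom far z",L((250,y[0]-.5),.028)[2])
x=np.where(g[290,100:400])[0]+100;y=np.where(g[180:360,250])[0]+180
print("green",L((x[0]-.5,290),p[2]+.0291)[0],L((x[-1]+.5,290),p[2]+.0291)[0],"bottom far z",L((250,y[0]-.5),p[2]+.0011)[2])
w=cv2.cvtColor(im,6)[140:165,250];print(w.tolist())
E
```

```text
[ 0.5559743  -0.17290366  0.10915949]
blue 205 289 161
-32.58 26.54 bottom far z 26.58
green -29.82 28.52 bottom far z 28.16
[46, 44, 46, 46, 47, 49, 45, 46, 46, 45, 46, 47, 59, 108, 164, 166, 179, 206, 231, 237, 191, 119, 121, 126, 136]
```

```bash
python3 -m inch '0 0 0 -2.4 15 -1.3 0.8;0 0 0 0 20 0 0.8;0 0 0 0 12 0 0.8;0 0 0 0 0 0 0.8;0 0 0 0 0 0 0.8;0 0 0 0 0 0 0.8'; python3 -m inch '0 0 0 0 2 0 0.8;0 0 0 0 0 0 0.8'; python3 -m inch '0 0 0 0 1 0 0.8;0 0 0 0 0 0 0.8'
```

```text
clock: 24.42
eef_pos: [0.5534, -0.1734, 0.0618]
tool_rot: [0.698, -0.113, 0.114, -0.698]
ft_force: [0.4, -0.7, -2.3]
grip_width: 0.059
clock: 24.68
eef_pos: [0.5527, -0.1732, 0.0591]
tool_rot: [-0.698, 0.114, -0.114, 0.698]
ft_force: [-0.1, 0.2, -2.6]
grip_width: 0.0587
clock: 24.92
eef_pos: [0.5525, -0.1732, 0.0579]
tool_rot: [-0.698, 0.114, -0.114, 0.698]
ft_force: [-0.3, 0.3, -2.1]
grip_width: 0.0588
```

```bash
python3 -m inch '0 0 0 1 1.2 0.2 0.8;0 0 0 0 0 0 0.8';python3 -m inch '0 0 0 0 0.8 0 0.8;0 0 0 0 0 0 0.8'; python3 -m inch '0 0 0 0 0.7 0 0.8;0 0 0 0 0 0 0.8'
python3 - <<'E'
from h import *
c=bot.camera("wrist");im=c["color"];cv2.imwrite("pics/w13.png",cv2.resize(im[130:350,150:350],None,fx=2.7,fy=2.7,interpolation=0))
o=bot.get_obs();print(o["clock"],o["eef_pos"],o["ft_force"])
E
```

```text
clock: 25.18
eef_pos: [0.5537, -0.1734, 0.0567]
tool_rot: [-0.698, 0.114, -0.114, 0.698]
ft_force: [-0.0, -0.7, -0.6]
grip_width: 0.0588
clock: 25.42
eef_pos: [0.5536, -0.1733, 0.0559]
tool_rot: [-0.698, 0.114, -0.114, 0.698]
ft_force: [0.7, -0.6, -1.6]
grip_width: 0.059
clock: 25.68
eef_pos: [0.5536, -0.1733, 0.0552]
tool_rot: [-0.698, 0.114, -0.114, 0.698]
ft_force: [0.2, 0.5, -1.8]
grip_width: 0.0586
25.725 [ 0.55360573 -0.17334837  0.05527848] [ 0.56144441  0.65556183 -1.87025762]
```

View pics/w13.png

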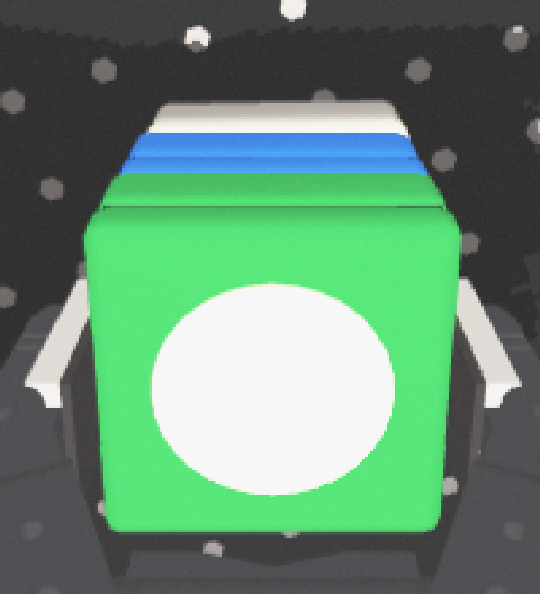

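The column looks straight, with the green, blue and white edges nested symmetrically. I carry on to contact.

```bash
python3 -m inch '0 0 0 0 0.7 0 0.8;0 0 0 0 0 0 0.8';python3 -m inch '0 0 0 0 0.7 0 0.8;0 0 0 0 0 0 0.8'
```

```text
clock: 25.98
eef_pos: [0.5537, -0.1734, 0.055]
tool_rot: [0.698, -0.114, 0.114, -0.698]
ft_force: [-0.5, 0.6, 1.0]
grip_width: 0.0591
clock: 26.22
eef_pos: [0.5538, -0.1734, 0.0549]
tool_rot: [0.698, -0.114, 0.114, -0.698]
ft_force: [-2.8, -0.4, 5.0]
grip_width: 0.0587
```

```bash
python3 -m inch '0 0 0 0 0 0 0.25;0 0 0 0 0 0 0.1;0 0 0 0 0 0 0;0 0 0 0 0 0 0;0 0 0 0 -20 0 0;0 0 0 0 -40 0 0;0 0 0 0 -60 0 0;0 0 0 0 -60 0 0;0 0 0 0 -24 0 0;0 0 0 0 0 0 0;0 0 0 0 0 0 0'
python3 - <<'E'
from h import *
c=bot.camera("wrist");cv2.imwrite("pics/w14.png",c["color"])
o=bot.get_obs();print(o["clock"],o["eef_pos"],o["ft_force"],o["grip_width"])
h=cv2.cvtColor(c["color"],40);print(rect(c,cv2.inRange(h,(35,100,60),(90,255,255)),.084,(250,154)))
im=cv2.resize(c["color"][90:220,180:320],None,fx=5,fy=5,interpolation=0);cv2.imwrite("pics/w14z.png",im)
E
```

```text
clock: 27.6
eef_pos: [0.553, -0.1731, 0.2563]
tool_rot: [-0.698, 0.115, -0.113, 0.698]
ft_force: [-0.2, -0.1, -1.2]
grip_width: 0.0852
27.65 [ 0.55268287 -0.17304944  0.25574562] [-0.06673222  0.66946149 -0.98715947] 0.08597627352018856
(553.3582153320312, -171.49359130859375, array([61.6, 59.7]), -18.53)
```

View pics/w14z.png

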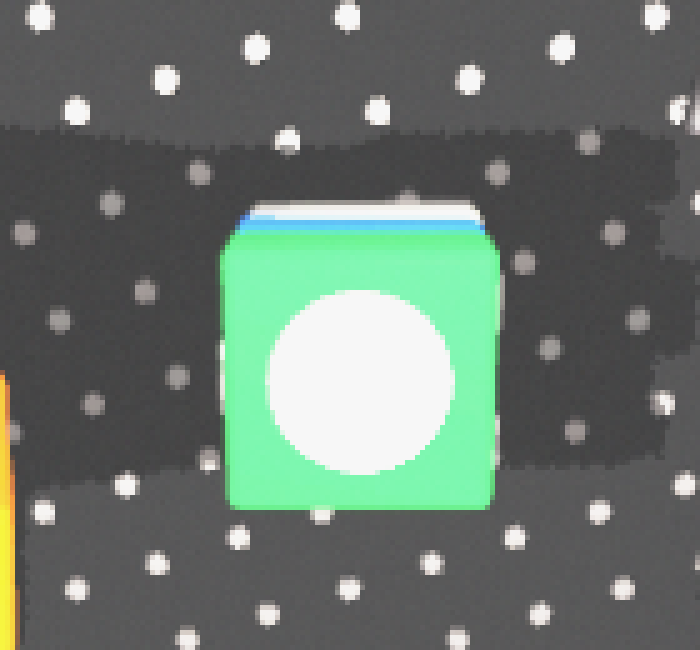

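The column stands: green at (553,−172) mm, yaw −18.5°, with white and blue nested below it. Next the handle.

```bash
python3 -m inch '0 -6.3 0 0 -40 0 0;0 -6.3 0 0 -35 0 0;0 0 0 -1 0 29 0;0 0 0 -2 0 58 0;0 0 0 -2 0 58 0;0 0 0 -2 0 58 0;0 0 0 -2 0 58 0;0 0 0 -2 0 58 0;0 0 0 -2 0 40 0;0 0 0 0 0 20 0;0 0 0 0 0 0 0;0 0 0 0 0 0 0'
python3 - <<'E'
from h import *
c=bot.camera("wrist");cv2.imwrite("pics/w15.png",c["color"])
o=bot.get_obs();print(o["clock"],o["eef_pos"],o["joint_pos"].round(3));print(R.from_quat(o["tool_rot"]).as_matrix().round(3))
g=cv2.cvtColor(c["color"],6);cv2.imwrite("pics/w15z.png",cv2.resize(c["color"][90:260,180:330],None,fx=3.5,fy=3.5,interpolation=0))
m=(g<75).astype(np.uint8)
n,l,s,ce=cv2.connectedComponentsWithStats(m);print([(s[i].tolist(),ce[i].round(1).tolist()) for i in range(1,n) if 300<s[i][4]<5000])
print([(d["point"],back(c,d["point"],.134),d["conf"]) for d in bot.spot_point("lid_handle","wrist")])
E
```

```text
clock: 29.15
eef_pos: [0.58, 0.2034, 0.3326]
tool_rot: [0.706, -0.037, 0.037, -0.706]
ft_force: [0.6, -0.5, 0.5]
grip_width: 0.0851
29.2 [0.58005699 0.20317025 0.33286456] [ 0.337  0.48   0.612  1.704 -0.     2.014]
[[ 0.994 -0.     0.106]
 [-0.106 -0.001  0.994]
 [-0.    -1.    -0.001]]
[([242, 119, 16, 68, 711], [249.3, 156.1])]
[([249.7, 156.3], array([0.57846172, 0.20856429, 0.134     ]), 0.96)]
```

View pics/w15.png

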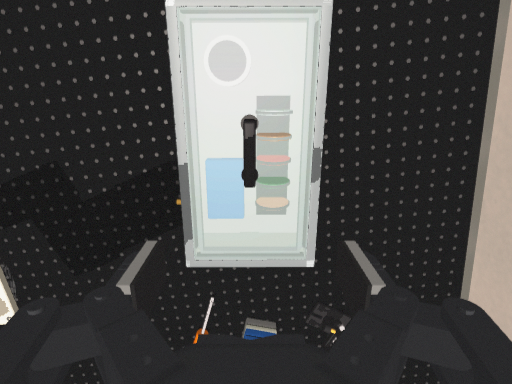

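View pics/w15z.png

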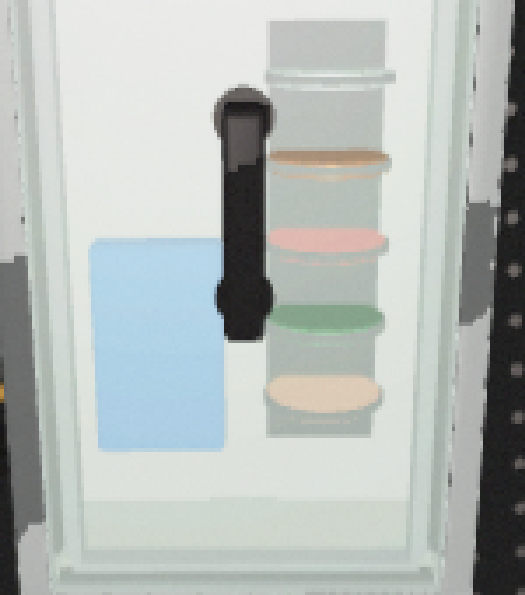

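The handle bar is upright in the image, cols 243–256, rows 119–188, so the jaws are square to it.

```bash
python3 - <<'E'
from h import *
c=bot.camera("wrist");g=cv2.cvtColor(c["color"],6)
o=bot.get_obs();p=o["eef_pos"];T=R.from_quat(o["tool_rot"]).as_matrix();print(p)
def L(uv,z): return (T.T@(back(c,uv,z)-p)*1000).round(2)
for r in(130,145,160,182):
    x=np.where(g[r,236:264]<90)[0]+236;print(r,x[0],x[-1],L((x[0]-.5,r),.14)[0],L((x[-1]+.5,r),.14)[0])
print(L((250,118.8),.14)[2],L((250,187.6),.14)[2])
for r in(30,240):
    x=np.where(g[r,150:350]>150)[0]+150;print(r,x[0],x[-1],back(c,(x[0],r),.1)[:2],back(c,(x[-1],r),.1)[:2],L((x[0],r),.1)[0],L((x[-1],r),.1)[0])
E
```

```text
[0.58012455 0.20326765 0.33330284]
130 243 254 -10.02 3.46
145 243 254 -10.17 3.52
160 244 254 -9.18 3.57
182 244 254 -9.39 3.66
48.55 -31.84
30 167 329 [0.49983785 0.35690661] [0.68357874 0.33718961] -96.19 88.61
240 189 315 [0.47941955 0.09038319] [0.65691102 0.07133483] -88.32 90.19
```

```bash
python3 -m inch '0 0 0 -3 50 7.5 0;0 0 0 0 60 0 0;0 0 0 0 40 0 0;0 0 0 0 0 0 0;0 0 0 0 0 0 0;0 0 0 0 0 0 0'
python3 - <<'E'
from h import *
c=bot.camera("wrist");g=cv2.cvtColor(c["color"],6);cv2.imwrite("pics/w16.png",c["color"])
o=bot.get_obs();p=o["eef_pos"];T=R.from_quat(o["tool_rot"]).as_matrix();print(o["clock"],p);print(T.round(3))
def L(uv,z): return (T.T@(back(c,uv,z)-p)*1000).round(2)
for r in(180,210,240):
    x=np.where(g[r,230:275]<90)[0]+230;print(r,x[0],x[-1],L((x[0]-.5,r),.14)[0],L((x[-1]+.5,r),.14)[0])
y=np.where(g[100:300,250]<90)[0]+100;print(y[0],y[-1],L((250,y[0]-.5),.14)[2],L((250,y[-1]+.5),.14)[2])
E
```

```text
clock: 30.05
eef_pos: [0.5795, 0.213, 0.186]
tool_rot: [-0.705, 0.035, -0.039, 0.707]
ft_force: [1.0, 0.3, 0.0]
grip_width: 0.0852
30.1 [0.57922666 0.21308833 0.18568564]
[[ 0.995  0.005  0.104]
 [-0.104  0.002  0.995]
 [ 0.004 -1.     0.002]]
180 240 260 -8.03 5.95
210 240 259 -8.3 5.46
240 240 259 -8.58 5.64
142 260 47.23 -39.52
```

View pics/w16.png

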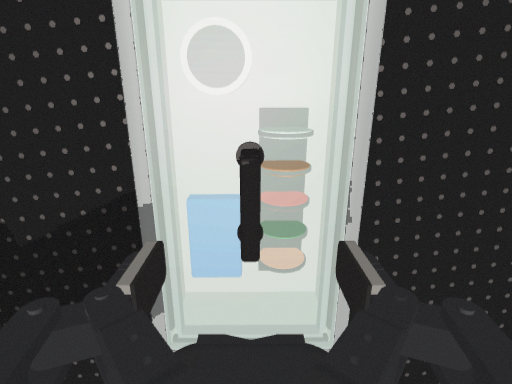

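```bash
python3 -m inch '0 0 0 -1 30 0.5 0;0 0 0 0 25 0 0;0 0 0 0 12 0 0;0 0 0 0 0 0 0;0 0 0 0 0 0 0;0 0 0 0 0 0 0.3;0 0 0 0 0 0 0.5;0 0 0 0 0 0 0.7;0 0 0 0 0 0 0.85;0 0 0 0 0 0 1;0 0 0 0 0 0 1;0 0 0 0 0 0 1'
python3 -m inch '0 0 0 0 0 0 1;0 0 0 0 0 0 1'
python3 - <<'E'
from h import *
c=bot.camera("wrist");cv2.imwrite("pics/w17.png",c["color"]);o=bot.get_obs();print(o["ft_force"],o["ft_torque"])
E
```

```text
clock: 31.6
eef_pos: [0.5779, 0.2132, 0.1163]
tool_rot: [-0.706, 0.036, -0.038, 0.706]
ft_force: [5.7, -1.6, 0.1]
grip_width: 0.013
clock: 31.85
eef_pos: [0.5779, 0.2132, 0.1163]
tool_rot: [-0.706, 0.036, -0.038, 0.706]
ft_force: [5.6, -0.3, -0.3]
grip_width: 0.0128
[ 4.79349863 -0.47013445  0.82761621] [-0.29625389 -1.00481593  0.08678441]
```

View pics/w17.png

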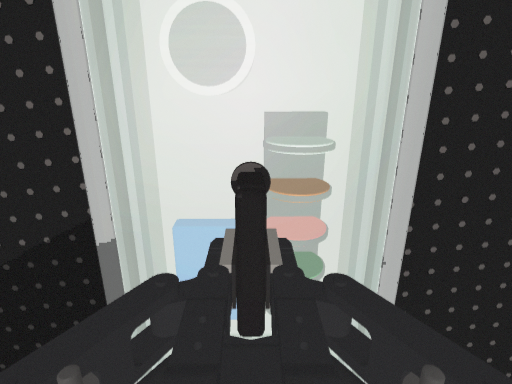

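The handle is gripped mid-bar. I pull slowly, first easing the side load.

```bash
python3 -m inch '0 0 0 0.7 -0.5 0 1;0 0 0 0 -0.8 0 1;0 0 0 0 -0.8 0 1;0 0 0 0 0 0 1'; python3 -m inch '0 0 0 0 -0.8 0 1;0 0 0 0 -0.8 0 1;0 0 0 0 0 0 1'; python3 -m inch '0 0 0 0 -0.8 0 1;0 0 0 0 -0.8 0 1;0 0 0 0 0 0 1'
```

```text
clock: 32.4
eef_pos: [0.5774, 0.2133, 0.1173]
tool_rot: [0.706, -0.037, 0.036, -0.706]
ft_force: [4.7, 0.8, -4.7]
grip_width: 0.0126
clock: 32.78
eef_pos: [0.577, 0.2133, 0.118]
tool_rot: [0.706, -0.037, 0.036, -0.706]
ft_force: [6.4, 0.4, -7.8]
grip_width: 0.013
clock: 33.15
eef_pos: [0.5764, 0.2133, 0.1187]
tool_rot: [0.707, -0.038, 0.035, -0.706]
ft_force: [4.0, 2.3, -11.0]
grip_width: 0.0128
```

```bash
python3 -m inch '0 0 0 0.7 -0.8 0 1;0 0 0 0.7 -0.8 0 1;0 0 0 0 0 0 1'; python3 -c "
from h import *
o=bot.get_obs();print(R.from_quat(o['tool_rot']).as_matrix().round(4),o['ft_force'],o['ft_torque'])"
```

```text
clock: 33.52
eef_pos: [0.5771, 0.2128, 0.1208]
tool_rot: [0.707, -0.038, 0.035, -0.706]
ft_force: [1.8, 1.2, -15.5]
grip_width: 0.0128
[[ 0.9947 -0.0045  0.103 ]
 [-0.103  -0.0013  0.9947]
 [-0.0043 -1.     -0.0018]] [  1.83992455   1.21386766 -15.51965714] [ 0.2917402  -1.04189318  0.0030902 ]
```

```bash
python3 -m inch '0 0 0 0.3 -0.8 0 1;0 0 0 0 -0.8 0 1;0 0 0 0 0 0 1';python3 -m inch '0 0 0 0 -0.8 0 1;0 0 0 0 -0.8 0 1;0 0 0 0 0 0 1'
```

```text
clock: 33.9
eef_pos: [0.5791, 0.2125, 0.1257]
tool_rot: [0.706, -0.037, 0.037, -0.706]
ft_force: [0.6, -2.3, -7.0]
grip_width: 0.0129
clock: 34.28
eef_pos: [0.5794, 0.2133, 0.1271]
tool_rot: [-0.706, 0.036, -0.037, 0.706]
ft_force: [-0.1, -1.9, -2.5]
grip_width: 0.013
```

Past the gasket's peak at about 16 N, with no jump. I raise it to about 30 mm.

```bash
python3 -m inch '0 0 0 0 -1 0 1;0 0 0 0 -2 0 1;0 0 0 0 -2 0 1;0 0 0 0 -2 0 1;0 0 0 0 -2 0 1;0 0 0 0 -2 0 1;0 0 0 0 -2 0 1;0 0 0 0 -2 0 1;0 0 0 0 -2 0 1;0 0 0 0 -1 0 1;0 0 0 0 0 0 1;0 0 0 0 0 0 1'
python3 -m inch '0 0 0 0 0 0 1;0 0 0 0 0 0 1;0 0 0 0 0 0 1'
python3 - <<'E'
from h import *
o=bot.get_obs();print(o["eef_pos"],o["ft_force"],o["ft_torque"],o["joint_vel"].round(3));print(R.from_quat(o['tool_rot']).as_matrix().round(4))
for n in("scene","top","wrist"):
    c=bot.camera(n);cv2.imwrite(f"pics/{n}18.png",c["color"])
    for t in("lid","lid_handle","mirror_mount","rotation_mount","driver"): print(n,t,[(d["point"],round(d["conf"],2)) for d in bot.spot_point(t,n)])
a=cv2.imread('pics/scene18.png')[140:320,120:370];cv2.imwrite('pics/s18z.png',cv2.resize(a,None,fx=3,fy=3,interpolation=2))
E
```

```text
clock: 35.78
eef_pos: [0.5791, 0.213, 0.1439]
tool_rot: [0.706, -0.037, 0.037, -0.706]
ft_force: [0.1, 0.6, -4.1]
grip_width: 0.0127
clock: 36.15
eef_pos: [0.5791, 0.2131, 0.144]
tool_rot: [0.706, -0.037, 0.037, -0.706]
ft_force: [0.2, -0.1, -4.1]
grip_width: 0.0127
[0.57909063 0.21307702 0.14396412] [ 0.15965831 -0.10316733 -4.07108985] [0.03507553 0.01325109 0.00702977] [ 0.    -0.    -0.001  0.001  0.    -0.001]
[[ 9.947e-01 -1.000e-04  1.033e-01]
 [-1.033e-01 -0.000e+00  9.947e-01]
 [-1.000e-04 -1.000e+00 -0.000e+00]]
scene lid [([291.8, 185.6], 0.89)]
scene lid_handle [([295.8, 178.8], 0.76)]
scene mirror_mount [([198.5, 282.0], 0.72)]
scene rotation_mount [([150.9, 292.9], 0.96), ([179.0, 246.7], 0.52)]
scene driver [([170.5, 222.5], 0.74)]
top lid [([211.4, 187.1], 0.76)]
top lid_handle [([211.5, 186.1], 0.76)]
top mirror_mount [([352.2, 155.6], 0.74)]
top rotation_mount [([400.3, 166.1], 0.62), ([210.6, 187.6], 0.42)]
top driver [([352.0, 249.5], 0.88)]
wrist lid [([247.6, 222.7], 0.73)]
wrist lid_handle [([250.6, 270.1], 0.94)]
wrist mirror_mount []
wrist rotation_mount []
wrist driver []
```

View pics/s18z.png

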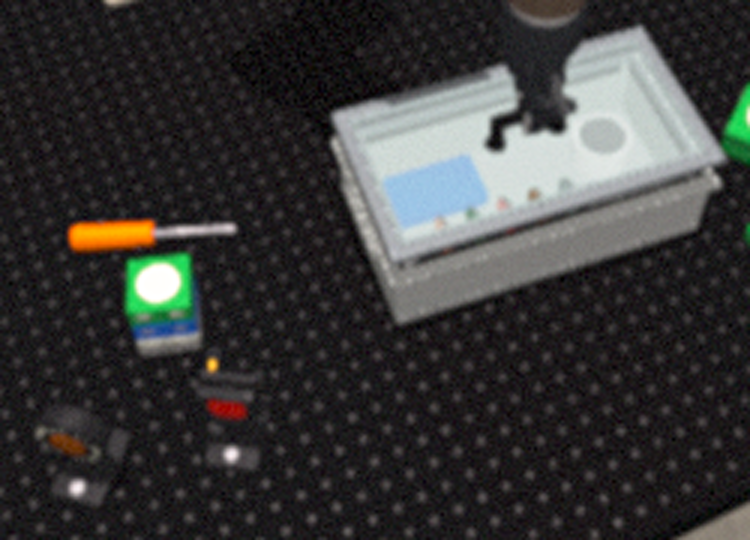

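View pics/wrist18.png

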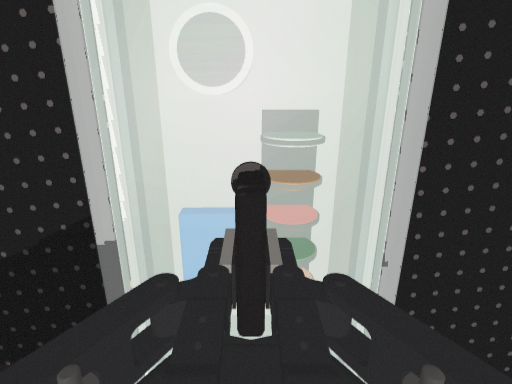

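View pics/top18.png

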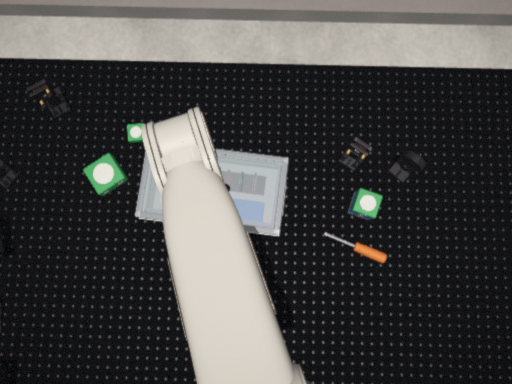

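The scene view shows the lid level above the tub, with a visible gap, and the column standing at (175,230) px. The bar sits in the pads as it did at the grip, so there was no slip. I add 2 mm for margin, settle, then hand in.

```bash
python3 -m inch '0 0 0 0 -1 0 1;0 0 0 0 -1 0 1;0 0 0 0 0 0 1;0 0 0 0 0 0 1;0 0 0 0 0 0 1;0 0 0 0 0 0 1'
python3 - <<'E'
from h import *
o=bot.get_obs();print(o["clock"],o["eef_pos"],o["ft_force"],o["grip_width"],o["joint_vel"].round(3))
c=bot.camera("scene");print([(d["point"],d["conf"]) for d in bot.spot_point("lid","scene")])
print(bot.job_done())
E
```

```text
clock: 37.8
eef_pos: [0.5791, 0.2131, 0.146]
tool_rot: [-0.706, 0.037, -0.037, 0.706]
ft_force: [-0.0, -0.3, -4.4]
grip_width: 0.0126
37.8 [0.57910521 0.21308722 0.1459786 ] [-0.04081361 -0.32535768 -4.35582927] 0.012641075567777093 [ 0.001 -0.     0.001 -0.     0.001  0.002]
[([295.3, 186.6], 0.9)]
the job is handed in; nothing more can be done
None
```

I stacked the blue case and then the green one on the white case. Then I pulled the lid free by its handle and handed the job in at about 38 s while still holding the lid up. The hand-in gave no verdict.

- **Stack:** seen by the wrist camera after each release, the blue case sat about 1–1.5 mm off the white one. The green case sat about 1 mm off the column, square to it within about 0.1°.
- **Lid:** the highest pull I read was about 15.5 N, and it fell off with no jump. At hand-in the tool had risen 29.7 mm from the grip height (about 30 mm above the seat). It was still and level, with a steady load of about 4.4 N. The handle had not shifted in the pads, and the tool was within about 1.5 mm sideways of where it gripped.
- **Bystanders:** the mirror mount, rotation mount and hex driver were within a few pixels of their starting positions.

No check failed. The lid's height comes from the tool's reading, not from a direct measurement of the lid. The column, after the lid was lifted, was only checked by eye in the scene and top views.

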